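Pack the paste pots on the bench lift and let it down

ROBOT

A 6-joint arm with a two-finger parallel gripper is mounted at the origin on the work surface. World frame = base frame: x ahead of the robot, y to its left, z up, the work surface at z = 0. Lengths are in m, angles in rad, forces in N, time in s.
With the tool pointing down it reaches from about 0.3 to 0.825 m from the base axis. Payload 5.4 kg.
Tool frame: the origin (TCP) lies at the very end of the fingers, on their centre line; the grasp point (between the pads) lies 19 mm behind it; z points along the fingers, x is the direction in which the jaws open and shut, and the axes are right-handed (so a half turn about z gives the same grasp; the last joint's range is limited). The gripper opens to 92 mm and grips with 3 to 60 N. Pads are 20 mm wide; open, the fingers measure 128 mm over their backs; the gripper's body (75 mm by 189 mm) begins 69 mm behind the grasp point.
Start: joints at [1.125, 0.158, 1.597, -0, 1.386, -0.21], TCP at [0.134, 0.559, 0.215] pointing down, gripper open.
Joint ranges: [-2.91, 2.91], [-0.94, 2.29], [0.18, 2.7], [-1.29, 4.43], [0.17, 2.64], [-3, 3]. Speed limits (rad/s): [2.57, 2.57, 3.14, 3.14, 3.14, 3.14].

INTERFACE

Orientations are given as a rotation vector (axis times angle).
In Python, from workcell import bot gives the robot as it stands. Calls block until the motion is done:
- bot.goto(position, orientation): joint-space move of the TCP to a pose.
- bot.line_to(position, rot=None, max_speed=0.15): straight line of the TCP; rot=None keeps the orientation; max_speed is the mean speed in m/s.
- bot.set_joints(angles): joint-space move.
- bot.set_gripper(opening, newtons=None): opening from 0.0 (shut) to 1.0 (fully open); newtons is the grip in N (None keeps the last); returns when the fingers have stopped.
- bot.hold(seconds).
- bot.inverse_kinematics(position, orientation): joint angles nearest the present ones, or None.
- bot.read_camera(name): name is "scene" or "top" or "wrist"; returns a dict with "pixels" (480x640x3 uint8, blue, green, red), "fx", "fy", "cx", "cy" (pixels), "R" (3x3) and "t" (3): a world point X has camera coordinates R X + t. Camera axes: x right, y down, z forward; pixel columns grow to the right and rows downward; lengths in m; the calibration is good to about 2 mm. A picture is of the moment at which its call begins. There is no depth.
A pose or a line that the arm cannot do raises bot.MotionError and nothing moves.
- bot.job_done(): hands the job in, once; it reports no verdict.
Readings, each from a call of its own:
- bot.current_clock(): time.
- bot.current_joints(): joint angles.
- bot.current_joint_vel(): joint speeds.
- bot.current_effort(): joint torques, N m.
- bot.current_ee_pos(): TCP position.
- bot.current_tool_rot(): TCP orientation.
- bot.current_contact_force(): force on the tool from outside, world axes, zero at the start.
- bot.current_ft_torque(): the same for the moment, N m.
- bot.current_opening(): opening from 0.0 (shut) to 1.0 (fully open).
Only numpy, scipy, OpenCV 4.12 (cv2) and the standard library are available. Lean on these libraries where they do the work, as an engineer would, in place of code of your own. Each camera call takes 0.05 s, during which the arm holds its last target.

TASK

Pack the paste pots away: press every pot's lid fully home and stand all the pots upright on the lift's raised tray. Only then take the rod, slip it under the ratchet pawl and flick the pawl right over, clear of the rack, touching the pawl with nothing but the rod, and push the tray all the way down by its knob. Finish with the rod lying back in its tool tray, the pawl still thrown back, and leave the stone, the cup and the tool block alone.

Things in the scene. Friction and masses are not known exactly. Their poses are not given: they have to be found in the camera images.
- lift: the bench lift's fixed steel frame, standing on the bench. Origin on the bench under the centre of the raised tray; its axes (yaw) give the directions used below. Two uprights 150 mm high (16 x 24 mm, at x = -31 and +31 mm, y = -150 mm), with a toothed rack between them. Foot plate 150 x 150 x 12 mm centred at y = -185 mm
- lift_tray (a joint): height of the lift's tray, m: 0 = raised (as at the start), 0.060 = fully down on its stop. The slide is stiff: the tray stays where it is left, and takes about 2 to 11 N of downward push (less when loaded). While the pawl is in the rack the tray cannot go down (push no harder than 25 N)
- tray_floor (a point): centre of the upper face of the aluminium tray's floor, moves with the tray (110 mm above the bench when raised, 50 mm when down); axes as the lift's. Floor 140 mm (lift x) by 250 mm (lift y) inside a rim 12 mm high and 5 mm thick
- push_knob (a point): centre of the flat top of the dark wooden push knob (36 mm across, 14 mm thick) on the head of the rack, fixed to the tray: at lift x = 0, y = -150 mm, 90 mm above the tray floor. Press it straight down to lower the tray
- pawl_pivot (a point): pivot of the steel ratchet pawl, at lift x = 0, y = -220 mm, 68 mm above the bench, on the side of the rack away from the tray; the pivot's axis is the lift's x. A bracket 34 mm wide in x and 22 mm in y carries it from below. Between bracket and rack, below the pawl, is an open gap for a rod lying along the lift's x: its middle is 32 mm towards +y of the pivot and 10 mm above it
- pawl (a joint): angle of the pawl, rad: 0 = engaged in the rack, grows as its tip swings up and away from the rack (towards the lift's -y); it is upright at 0.79 and beyond that falls over by its own weight to its stop at 1.5 (fully thrown back). Let go below 0.79 it falls back into the rack. It moves lightly, under 1 N
- pawl_tip (a point): tip of the pawl: the pawl is a flat steel tongue 18 mm wide (lift x), 8 mm thick, reaching 79 mm from the pivot; engaged, it leans at 45 degrees from the pivot up and towards lift +y, its tip in the rack (whose tooth points are at lift y = -170 mm). This point is in its tip, 75 mm from the pivot, and moves with it
- rod_mid (a point): centre of the wooden handle of the pawl rod: handle 110 x 22 x 22 mm square, along the rod's own x; a steel bar 8 mm across and 130 mm long sticks out of its +x end on the centre line. At the start it lies in its tool tray, handle to the robot. 0.08 kg, balanced near the handle's centre
- rod_tip (a point): free end of the rod's steel bar, 185 mm from the handle's centre along the rod's x
- rod_tray: shallow grey plastic tool tray fixed on the bench, 300 mm (its x) by 90 mm (its y) outside, 10 mm high, walls and floor 5 mm thick; origin at the centre of its underside
- stone: bystander: upright pale stone blank, 30 x 30 x 75 mm; origin under its base
- brush_cup: bystander: empty terracotta cup, 76 mm across, 90 mm high; origin under its base
- block: bystander: wooden tool block 60 x 150 x 45 mm; origin under its base
- pot1_mid (a point): white ceramic paste pot, 50 mm across, body 52 mm high, with a round dark wooden press-on lid (51 mm across, 10 mm thick) on a cork neck; this point is on its axis, 26 mm above its base. 62 mm high in all with the lid home, up to 70 mm with it proud. About 0.14 to 0.23 kg. Not every pot is there in every run
- lid1 (a joint): how far the lid of pot 1 has been pressed down, m: 0 = 8 mm proud, 0.008 = fully home. A tight fit: it stays where it is left and takes about 6 N to move
- pot2_mid (a point): white ceramic paste pot, 50 mm across, body 52 mm high, with a round dark wooden press-on lid (51 mm across, 10 mm thick) on a cork neck; this point is on its axis, 26 mm above its base. 62 mm high in all with the lid home, up to 70 mm with it proud. About 0.14 to 0.23 kg. Not every pot is there in every run
- lid2 (a joint): how far the lid of pot 2 has been pressed down, m: 0 = 8 mm proud, 0.008 = fully home. A tight fit: it stays where it is left and takes about 6 N to move
- pot3_mid (a point): white ceramic paste pot, 50 mm across, body 52 mm high, with a round dark wooden press-on lid (51 mm across, 10 mm thick) on a cork neck; this point is on its axis, 26 mm above its base. 62 mm high in all with the lid home, up to 70 mm with it proud. About 0.14 to 0.23 kg. Not every pot is there in every run
- lid3 (a joint): how far the lid of pot 3 has been pressed down, m: 0 = 8 mm proud, 0.008 = fully home. A tight fit: it stays where it is left and takes about 6 N to move
- pot4_mid (a point): white ceramic paste pot, 50 mm across, body 52 mm high, with a round dark wooden press-on lid (51 mm across, 10 mm thick) on a cork neck; this point is on its axis, 26 mm above its base. 62 mm high in all with the lid home, up to 70 mm with it proud. About 0.14 to 0.23 kg. Not every pot is there in every run
- lid4 (a joint): how far the lid of pot 4 has been pressed down, m: 0 = 8 mm proud, 0.008 = fully home. A tight fit: it stays where it is left and takes about 6 N to move
Not all that is in view belongs to the job. What is shaped like the part that bears pot2_mid but pink is not meant.

How it is judged:
By the outcome, as a careful person would: the job done as asked, in the order asked, and still so for the second after the job is handed in, with the robot touching nothing.
Of pot1, pot2, pot3, pot4 only 3 to 4 are there at a start; the rules pass over those that are not, and their reading is None.
At some moment in a run one of pot1, pot2, pot3, pot4 may be knocked a few centimetres aside while the robot is not near it.
It also fails if it takes over 210 s, if anything falls off the work surface, if the arm or the gripper's body presses on something with over 40 N, if the wrist force passes 120 N, or if a joint passes its speed limit or range.

## Working session

There is one attempt and no reset: what is moved stays moved. The work goes in short steps, each a Python script; the robot and the scene stay as the last script left them, time stands still between calls to the robot, and variables do not carry over. Pictures are saved under pics/ and viewed, and the job is handed in when it is done.

```bash
ls; mkdir -p pics
python3 - <<'E'
from workcell import bot
import cv2
for n in ("scene","top","wrist"):
    c=bot.read_camera(n); cv2.imwrite(f"pics/{n}0.png",c["pixels"]); print(n,c["fx"],c["cx"],c["cy"],c["R"],c["t"])
print(bot.current_clock(),bot.current_tool_rot())
E
```

```text
pics
scene 462.27988276747095 323.36849513437386 238.35045871050878 [[-0.77915316  0.62665899  0.01479385]
 [ 0.50351882  0.63975571 -0.58067325]
 [-0.37334857 -0.44498442 -0.81400228]] [ 0.4165527  -0.26217842  1.41405511]
top 582.4484142429898 324.7654756010308 230.67055930610027 [[-0.02295064 -0.99968702  0.0099567 ]
 [-0.98870824  0.02122112 -0.14834312]
 [ 0.1480854  -0.01324884 -0.98888583]] [0.08569729 0.60566861 1.60884558]
wrist 412.0129118669001 319.98236963144456 238.94018580112905 [[ 2.33093177e-01  9.72454090e-01 -7.83992341e-04]
 [ 9.42477427e-01 -2.25709120e-01  2.46559715e-01]
 [ 2.39591049e-01 -5.82102822e-02 -9.69127284e-01]] [-0.57441615 -0.02882797  0.38923173]
0.15 [ 2.46679950e+00  1.94428920e+00 -2.03883128e-03]
```

View pics/scene0.png

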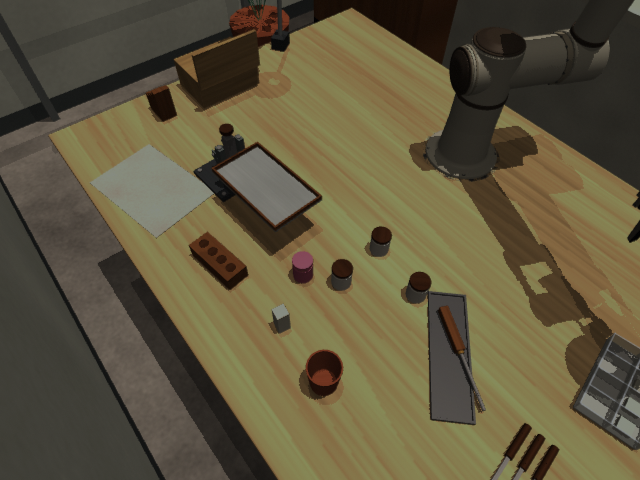

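View pics/top0.png

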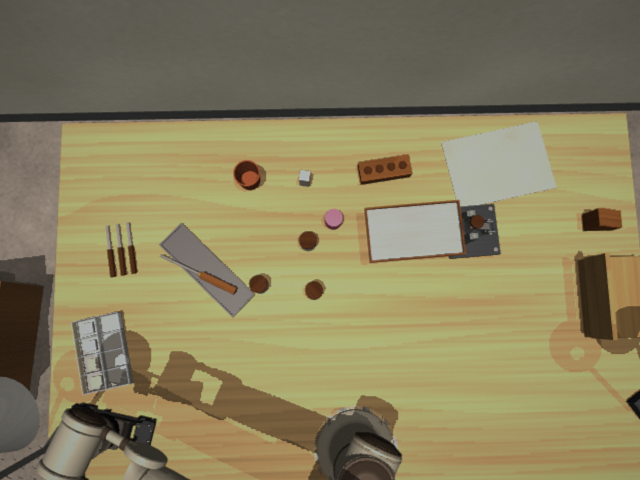

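View pics/wrist0.png

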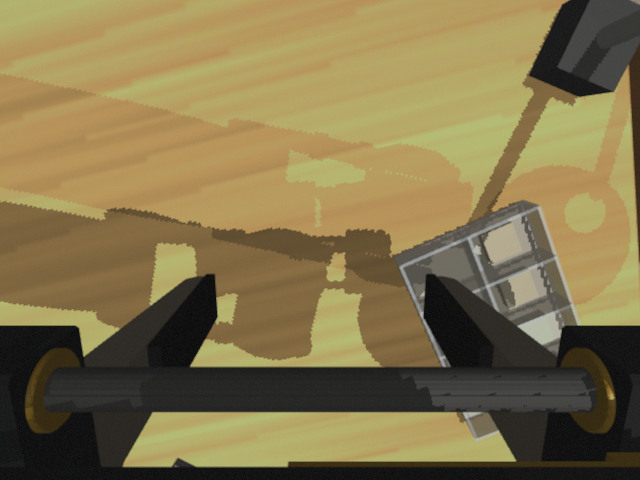

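Run:
```python
import cv2
a=cv2.imread("pics/top0.png")
cv2.imwrite("pics/t1.png",cv2.resize(a[190:330,150:350],None,fx=4,fy=4,interpolation=cv2.INTER_CUBIC))
cv2.imwrite("pics/t2.png",cv2.resize(a[140:290,330:530],None,fx=4,fy=4,interpolation=cv2.INTER_CUBIC))
a=cv2.imread("pics/scene0.png")
cv2.imwrite("pics/s2.png",cv2.resize(a[110:260,170:370],None,fx=4,fy=4,interpolation=cv2.INTER_CUBIC))
cv2.imwrite("pics/s1.png",cv2.resize(a[210:430,270:500],None,fx=3,fy=2.7,interpolation=cv2.INTER_CUBIC))
```

```text
(no output)
```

View pics/t1.png

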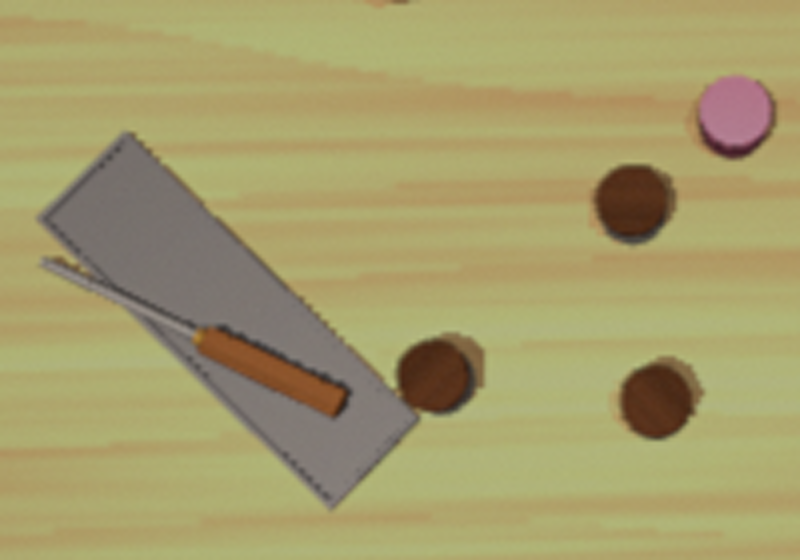

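View pics/t2.png

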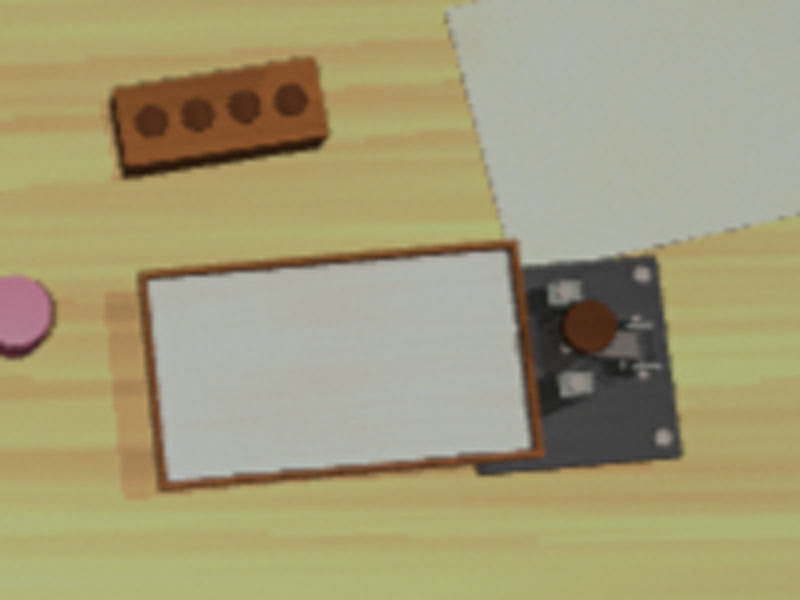

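View pics/s2.png

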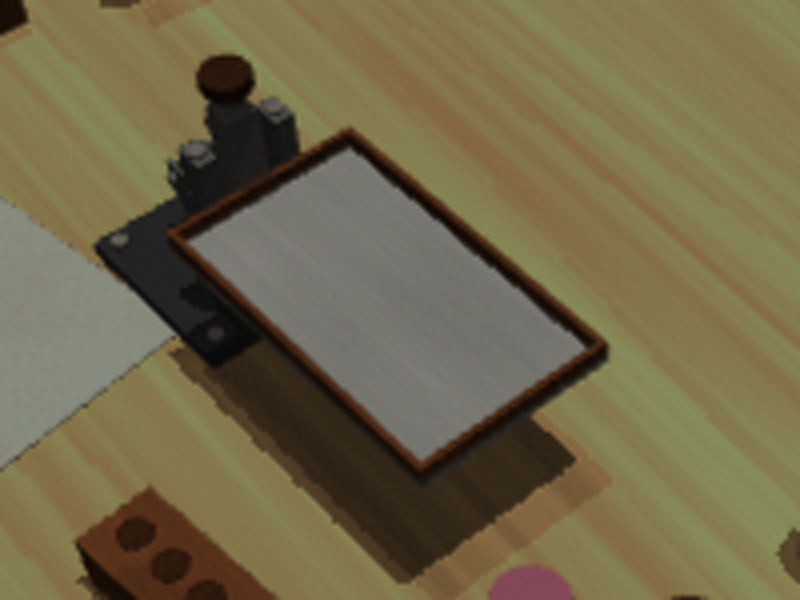

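View pics/s1.png

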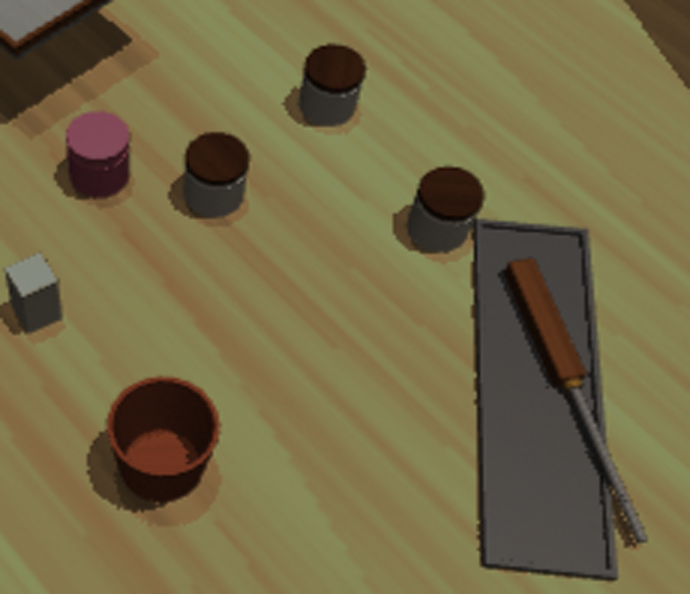

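```bash
cat > h.py <<'E'
import numpy as np, cv2
from scipy.spatial.transform import Rotation as Ro
from scipy.optimize import least_squares
from workcell import bot
def proj(c,X):
    X=np.atleast_2d(X); p=X@np.array(c["R"]).T+np.array(c["t"]); return np.c_[c["fx"]*p[:,0]/p[:,2]+c["cx"],c["fy"]*p[:,1]/p[:,2]+c["cy"]]
def pix2w(c,uv,z):
    R=np.array(c["R"]);t=np.array(c["t"]);o=-R.T@t
    d=R.T@np.array([(uv[0]-c["cx"])/c["fx"],(uv[1]-c["cy"])/c["fy"],1]); return o+d*(z-o[2])/d[2]
def tri(cs,uvs):
    f=lambda X:np.concatenate([proj(c,X)[0]-uv for c,uv in zip(cs,uvs)])
    r=least_squares(f,[0.5,0,0.05]); return r.x,np.abs(r.fun).max()
def down(th):  # tool z down; jaw axis x at world angle th
    return Ro.from_matrix(np.array([[np.cos(th),np.sin(th),0],[np.sin(th),-np.cos(th),0],[0,0,-1]]).T.T).as_rotvec()
E
python3 - <<'E'
from h import *
np.set_printoptions(precision=4,suppress=True)
T=bot.read_camera("top");S=bot.read_camera("scene")
t1=lambda x,y:np.array([x/4+150,y/4+190]);t2=lambda x,y:np.array([x/4+330,y/4+140]);s1=lambda x,y:np.array([x/3+270,y/2.7+210]);s2=lambda x,y:np.array([x/4+170,y/4+110])
for n,a,b in (("A",t1(633,203),s1(217,158)),("B",t1(435,374),s1(450,193)),("C",t1(656,401),s1(335,67)),("pink",t1(735,113),s1(99,136)),("knob",t2(590,326),s2(225,79))):
    print(n,tri([T,S],[a,b]),pix2w(T,a,.066),pix2w(S,b,.066))
tc=[t2(138,272),t2(516,241),t2(543,455),t2(160,490)]
sc=[s2(420,470),s2(172,235),s2(350,130),s2(606,350)]
# lift local outer corners: far/near ; +y is image left (world +y), +x?
L=np.array([[.075,.13],[.075,-.13],[-.075,-.13],[-.075,.13]])
for w in (T,S,None):
    def f(p):
        c,s=np.cos(p[2]),np.sin(p[2]); X=np.c_[p[0]+c*L[:,0]-s*L[:,1],p[1]+s*L[:,0]+c*L[:,1],np.full(4,.122)]
        r=[]
        if w is None or w is T:r.append((proj(T,X)-tc).ravel())
        if w is None or w is S:r.append((proj(S,X)-sc).ravel())
        return np.concatenate(r)
    q=least_squares(f,[.6,-.2,0]); print("lift",q.x,np.abs(q.fun).max())
    c,s=np.cos(q.x[2]),np.sin(q.x[2]); 
kn=q.x[:2]+np.array([-s,c])*-.15; print("knob pred",kn)
for n,uv,z in (("tip",t1(43,263),.02),("hand_tip_end",t1(205,338),.027),("hand_rear",t1(340,400),.027),("tr1",t1(128,133),.01),("tr2",t1(41,217),.01),("tr3",t1(333,508),.01),("tr4",t1(419,418),.01)):
    print(n,pix2w(T,uv,z))
E
```

```text
A (array([0.5766, 0.1208, 0.0587]), np.float64(0.5077372607564143)) [0.5768 0.1193 0.066 ] [0.5791 0.125  0.066 ]
B (array([0.4594, 0.2609, 0.0623]), np.float64(0.8424738194643169)) [0.4607 0.2582 0.066 ] [0.4605 0.2635 0.066 ]
C (array([0.4378, 0.1076, 0.0624]), np.float64(0.5924523085226951)) [0.4387 0.106  0.066 ] [0.439  0.1105 0.066 ]
pink (array([0.6381, 0.0477, 0.0643]), np.float64(0.5114501580645765)) [0.639  0.0464 0.066 ] [0.6379 0.0495 0.066 ]
knob (array([ 0.5995, -0.3218,  0.1909]), np.float64(0.741678477612993)) [ 0.6211 -0.3581  0.066 ] [ 0.5381 -0.4537  0.066 ]
lift [ 0.5899 -0.1708  0.0658] 0.4656974233542712
lift [ 0.5902 -0.1657  0.0573] 1.4068821835031997
lift [ 0.5897 -0.1686  0.0616] 1.799239042283176
knob pred [ 0.599  -0.3183]
tip [0.5488 0.5418 0.02  ]
hand_tip_end [0.4921 0.4246 0.027 ]
hand_rear [0.4462 0.3292 0.027 ]
tr1 [0.6432 0.4849 0.01  ]
tr2 [0.5832 0.5466 0.01  ]
tr3 [0.371  0.3366 0.01  ]
tr4 [0.4331 0.2754 0.01  ]
```

```bash
cat >> h.py <<'E'
def go(p,th,line=False,sp=0.15):
    best=None
    for k in (-1,0,1):
        q=bot.inverse_kinematics(list(p),list(down(th+k*np.pi)))
        if q is None: continue
        d=abs(q[5]-bot.current_joints()[5])+ (5 if abs(q[5])>2.6 else 0)
        if best is None or d<best[0]: best=(d,th+k*np.pi)
    if line: bot.line_to(list(p),list(down(best[1])),sp)
    else: bot.goto(list(p),list(down(best[1])))
def press(zstart,zmin,F,step=.002,sp=.03):
    """step down until force>F; returns (z,f)"""
    p=np.array(bot.current_ee_pos()); z=zstart; f0=bot.current_contact_force()[2]
    bot.line_to([p[0],p[1],z],None,.15); out=[]
    while z>zmin:
        z-=step; bot.line_to([p[0],p[1],z],None,sp); f=bot.current_contact_force()[2]-f0
        out.append((round(float(bot.current_ee_pos()[2]),4),round(float(f),1)))
        if f>F: break
    return out
def snap(n,name,crop=None,k=1):
    c=bot.read_camera(n); a=c["pixels"]
    if crop: a=a[crop[1]:crop[3],crop[0]:crop[2]]
    cv2.imwrite("pics/"+name,cv2.resize(a,None,fx=k,fy=k,interpolation=cv2.INTER_CUBIC)); return c
np.set_printoptions(precision=4,suppress=True)
E
python3 - <<'E'
from h import *
bot.set_gripper(0,30)
go([.4594,.2608,.15],np.pi/4)
print(bot.current_clock(),bot.current_ee_pos(),bot.current_joints(),bot.current_contact_force())
print(press(.076,.0585,14)); print(bot.current_clock())
bot.line_to([.4594,.2608,.15]); print(bot.current_clock())
snap("top","t3.png",(150,190,350,330),4)
E
```

```text
3.2333 [0.4591 0.2616 0.1502] [ 0.2888  0.0967  1.7962  0.0004  1.2483 -0.4979] [ 0.7045 -0.3478 -0.7862]
[(0.0749, 1.0), (0.072, 0.7), (0.0698, 0.8), (0.0679, 0.9), (0.0662, 3.1), (0.0642, 4.8), (0.0623, 6.1), (0.0623, 18.9)]
5.875
6.625
```

View pics/t3.png

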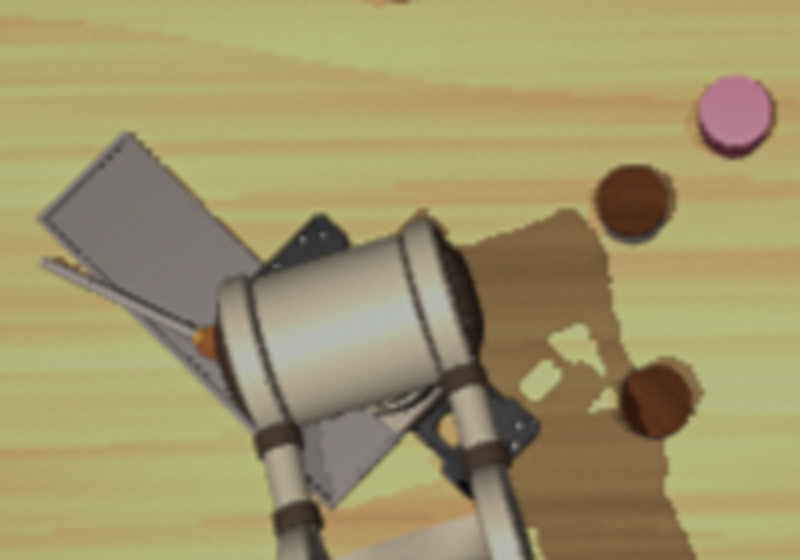

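```bash
cat >> h.py <<'E'
LX,LY,LA=0.5897,-0.1690,0.0616
def lift(x,y,z):
    c,s=np.cos(LA),np.sin(LA); return [LX+c*x-s*y,LY+s*x+c*y,z]
def pick(x,y,th):
    bot.set_gripper(.85,25); go([x,y,.10],th); bot.line_to([x,y,.012],None,.12); bot.set_gripper(0,25)
    print("open",bot.current_opening(),bot.current_clock()); bot.line_to([x,y,.15],None,.2); print("F",bot.current_contact_force(),bot.current_opening())
def place(lx,ly):
    p=bot.current_ee_pos(); bot.line_to([p[0],p[1],.24],None,.25)
    go(lift(lx,ly,.24),LA); bot.line_to(lift(lx,ly,.130),None,.15)
    f0=bot.current_contact_force()[2]; z=.130
    while z>.116:
        z-=.0015; bot.line_to(lift(lx,ly,z),None,.05)
        if bot.current_contact_force()[2]-f0>2: break
    print("placed z",bot.current_ee_pos(),bot.current_contact_force()[2]-f0)
    bot.set_gripper(.70); bot.line_to(lift(lx,ly,.24),None,.2); print(bot.current_clock())
E
python3 - <<'E'
from h import *
pick(.4594,.2609,np.pi/4); place(0,.085)
snap("top","t4.png");
E
```

```text
open 0.5448108356286585 9.6083
F [-0.6777  0.0019 -2.512 ] 0.5461191686653722
placed z [ 0.5846 -0.0842  0.1219] 6.334587508379775
15.8667
```

View pics/t4.png

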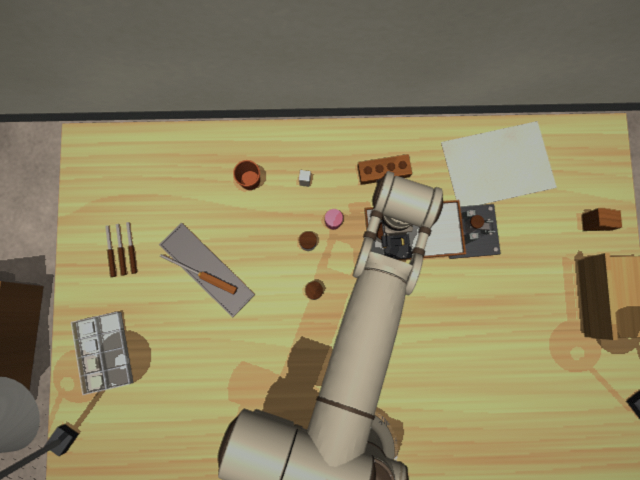

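Run:
```python
from h import *
bot.set_gripper(0,30)
x,y=.4380,.1075
go([x,y,.14],LA); print(press(.076,.0585,14)); bot.line_to([x,y,.12],None,.2)
pick(x,y,LA); place(0,.010)
go(lift(-.2,.10,.3),LA)
snap("top","t5.png",(150,140,510,320),2.2);snap("scene","s5.png",(150,100,450,340),2.6);print(bot.current_clock())
```

```text
[(0.0749, -1.5), (0.072, -0.2), (0.0698, -0.2), (0.0678, -0.5), (0.066, -0.0), (0.0642, 2.4), (0.0623, 4.8), (0.0622, 20.3)]
open 0.5473844893456858 23.8333
F [-0.3482  0.236  -2.4196] 0.547105729614094
placed z [ 0.5893 -0.1592  0.1216] 4.793191678264639
29.8917
30.9
```

View pics/t5.png

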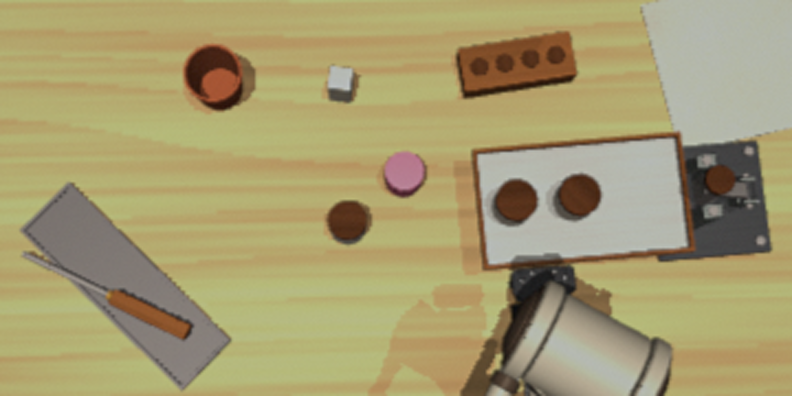

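View pics/s5.png

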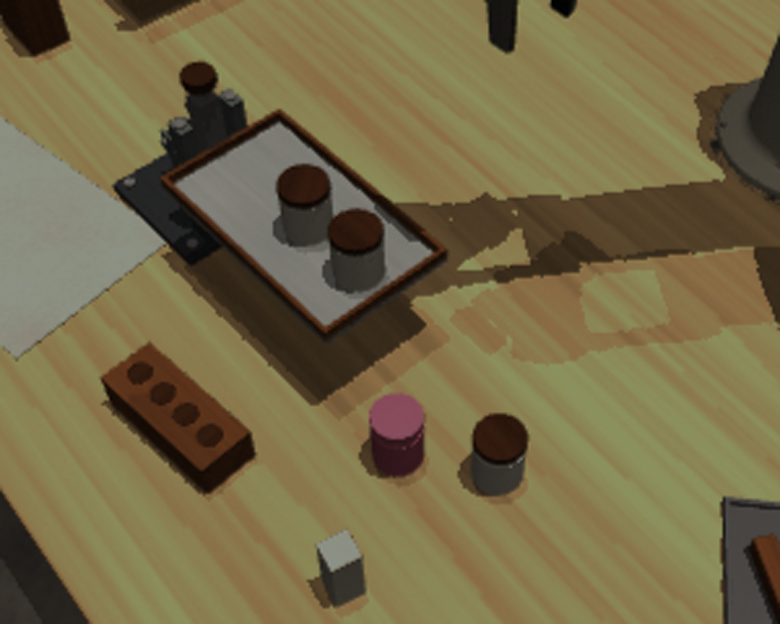

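Run:
```python
from h import *
bot.set_gripper(0,30)
x,y=.5768,.1215
go([x,y,.14],LA); print(press(.076,.0585,14)); bot.line_to([x,y,.12],None,.2)
pick(x,y,LA); place(0,-.065)
go(lift(-.25,.10,.3),LA)
snap("top","t6.png",(150,140,510,320),2.2);snap("scene","s6.png",(150,100,450,340),2.6);print(bot.current_clock())
```

```text
[(0.075, 0.1), (0.072, 0.0), (0.0698, 0.4), (0.0678, 0.7), (0.0663, 2.9), (0.0643, 4.4), (0.0623, 5.4), (0.0623, 15.7)]
open 0.5490315008176964 39.025
F [-0.2037 -0.161  -2.2046] 0.5480386001306508
placed z [ 0.5941 -0.2342  0.121 ] 7.852415922843808
45.5
46.7667
```

View pics/t6.png

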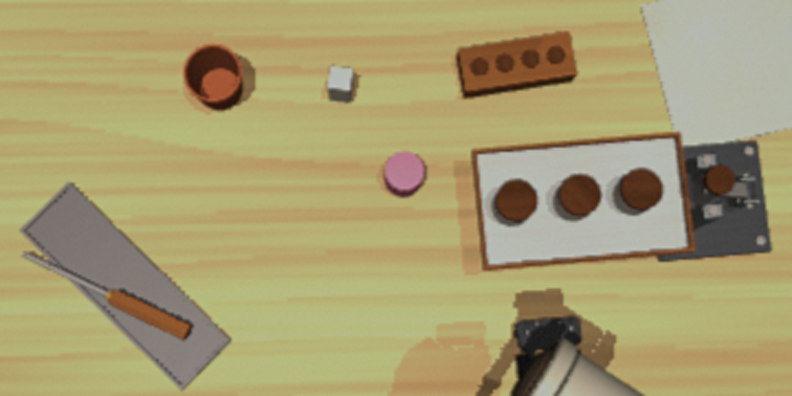

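View pics/s6.png

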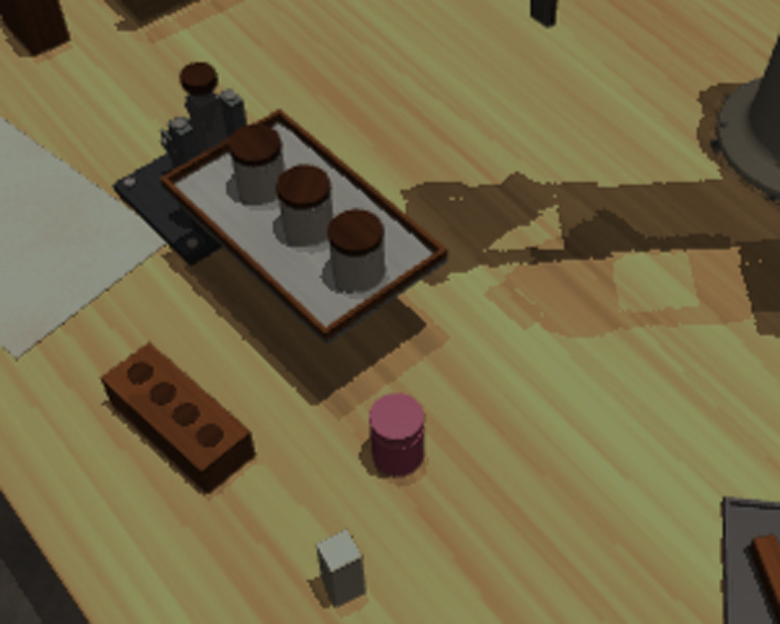

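Run:
```python
from h import *
bot.set_gripper(.4,40)
go(lift(-.17,-.19,.28),LA+np.pi/2)
c=snap("wrist","w1.png"); R=np.array(c["R"]);print("cam",-R.T@c["t"],bot.current_ee_pos(),R[2])
import pickle; pickle.dump(c,open("w1.pkl","wb"))
go([.469,.378,.17],np.deg2rad(64.3+90))
c=snap("wrist","w2.png"); pickle.dump(c,open("w2.pkl","wb"));print(bot.current_joints(),bot.current_clock())
```

```text
cam [ 0.5014 -0.3644  0.4505] [ 0.432  -0.3683  0.2806] [-0.2452 -0.0149 -0.9693]
[ 0.4767  0.2635  1.5644 -0.0002  1.3134  0.9265] 51.2667
```

View pics/w1.png

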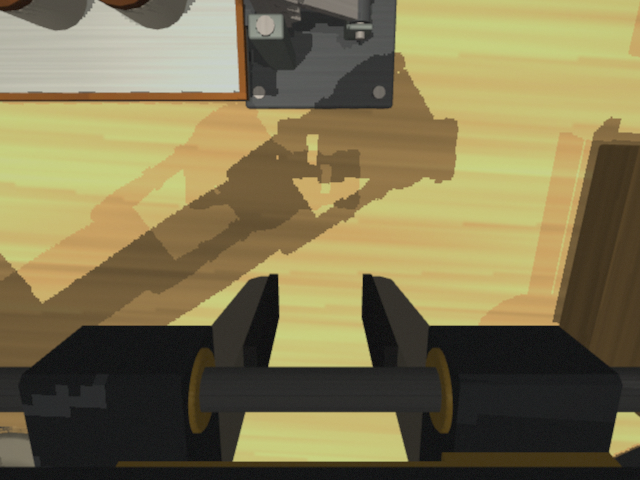

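View pics/w2.png

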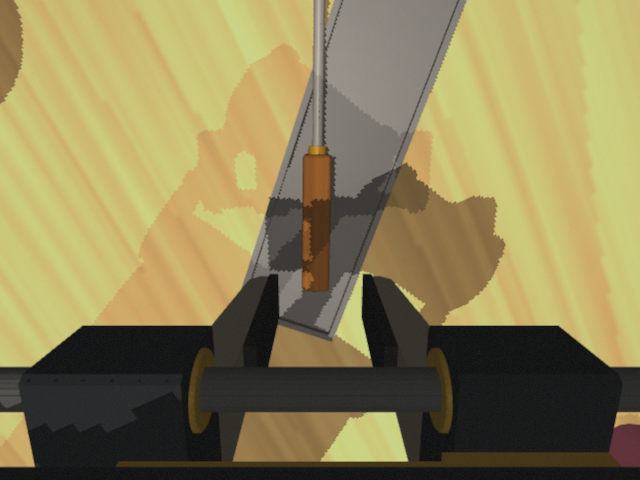

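Run:
```python
from h import *
import pickle
a=cv2.imread("pics/w1.png");cv2.imwrite("pics/w1c.png",cv2.resize(a[0:130,220:420],None,fx=4,fy=4,interpolation=cv2.INTER_CUBIC))
c=pickle.load(open("w1.pkl","rb"))
for n,uv,z,l in (("corner",(393,107),.012,(-.075,-.26)),("upright",(265,26),.15,(-.031,-.15)),("rim corner lower",(247,100),.122,(-.075,-.13))):
    print(n,pix2w(c,uv,z),lift(*l,z))
c=pickle.load(open("w2.pkl","rb"))
for uv,z in (((316,155),.027),((316,291),.027),((319,2),.016)): print(pix2w(c,uv,z))
```

```text
corner [ 0.5331 -0.4363  0.012 ] [np.float64(0.530848123985876), np.float64(-0.4331239419091314), 0.012]
upright [ 0.5689 -0.3232  0.15  ] [np.float64(0.5679929545702487), np.float64(-0.3206238905275508), 0.15]
rim corner lower [ 0.5232 -0.3073  0.122 ] [np.float64(0.5228451874978373), np.float64(-0.3033705103261154), 0.122]
[0.4914 0.4273 0.027 ]
[0.4442 0.33   0.027 ]
[0.5394 0.5216 0.016 ]
```

View pics/w1c.png

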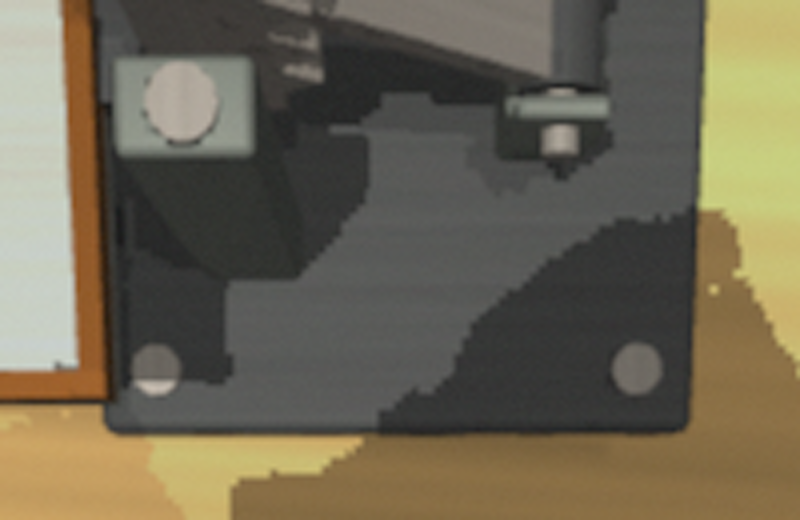

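```bash
sed -i 's/^LX,LY,LA=.*/LX,LY,LA=0.5905,-0.1712,0.0630/' h.py
python3 - <<'E'
from h import *
th=np.deg2rad(154.1)
bot.set_gripper(.37,40)
go([.4678,.3787,.06],th); bot.line_to([.4678,.3787,.010],None,.08); print(bot.current_ee_pos(),bot.current_contact_force())
bot.set_gripper(0,45); print(bot.current_opening(),bot.current_ee_pos())
bot.line_to([.4678,.3787,.15],None,.12); print(bot.current_opening(),bot.current_contact_force(),bot.current_clock())
snap("wrist","w3.png");snap("scene","s7.png",(380,270,530,420),4)
E
```

```text
[0.468  0.3788 0.0101] [0.3783 0.226  0.3234]
0.23182308608205268 [0.4683 0.379  0.0107]
0.23261821925149825 [-0.2577  0.5586  0.0523] 54.4583
```

View pics/w3.png

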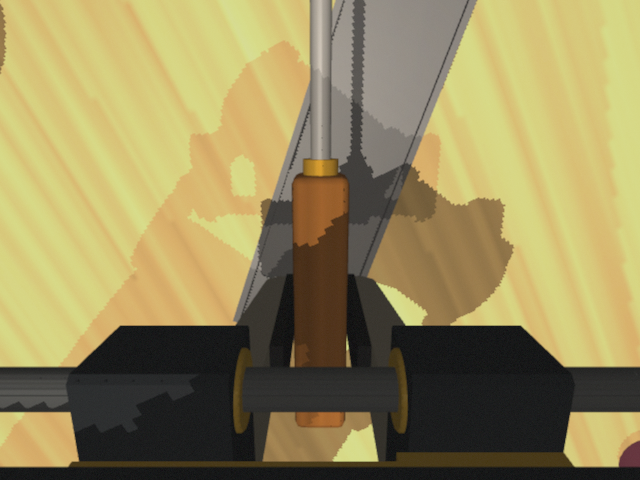

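View pics/s7.png

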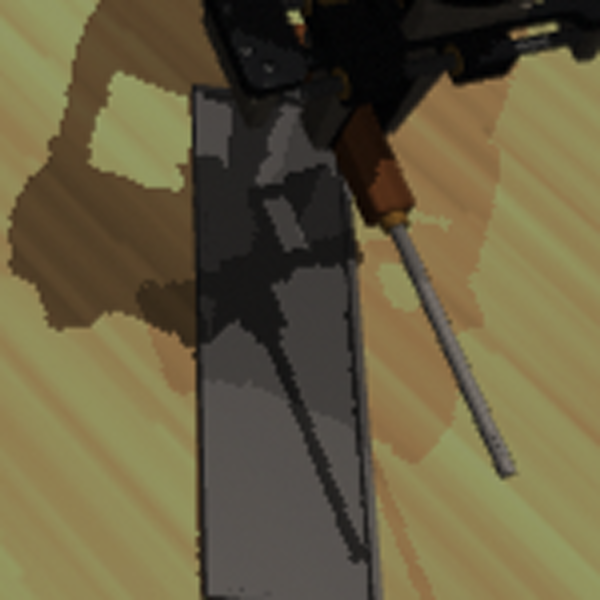

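Run:
```python
from h import *
S=bot.read_camera("scene"); m=np.array([.468,.379,.1555]); a=np.deg2rad(64.1); p=bot.current_ee_pos(); print(p)
for t in (-3,0,3):
    b=np.deg2rad(t); d=np.array([np.cos(a)*np.cos(b),np.sin(a)*np.cos(b),np.sin(b)]); print(t,proj(S,m+.183*d),proj(S,m+.055*d))
# collars: scene (397,216)
print((508/4+380,470/4+270),(395/4+380,218/4+270))
```

```text
[0.4674 0.3785 0.1491]
-3 [[504.3691 388.9515]] [[476.8419 324.6972]]
0 [[506.1861 387.4256]] [[477.273  324.1069]]
3 [[507.9129 385.5992]] [[477.6748 323.4448]]
(507.0, 387.5) (478.75, 324.5)
```

```bash
cat >> h.py <<'E'
DZ=.0055
def rodpose(): # rod dir (world) from the current tool, assuming perpendicular to jaw
    return Ro.from_rotvec(bot.current_tool_rot()).as_matrix()
def gorod(mid,ang,line=False,sp=.1):
    """rod mid at mid, rod x at world angle ang"""
    sgn=SG
    th=ang-sgn*np.pi/2
    p=[mid[0],mid[1],mid[2]-DZ]
    if line: bot.line_to(p,list(down(th)),sp)
    else: bot.goto(p,list(down(th)))
SG=1
E
python3 - <<'E'
from h import *
import h
R=rodpose(); print(R); a=np.deg2rad(64.1); d=np.array([np.cos(a),np.sin(a),0]); print("rod in tool",R.T@d)
M=Ro.from_rotvec(down(0)).as_matrix(); print(M)
dl=R.T@d; # tool-frame rod dir ~ (0,±1,0); down(0): rod dir
s=(M@np.array([0,round(dl[1]),0]))[1]; print("SG",s)
SGv=int(round(s)); h.SG=SGv
import re; t=open("h.py").read(); open("h.py","w").write(t.replace("SG=1\n","SG=%d\n"%SGv))
for m in (lift(-.245,-.188,.285),lift(-.245,-.188,.078),lift(-.16,-.188,.078),lift(-.16,-.24,.12)):
    print(bot.inverse_kinematics([m[0],m[1],m[2]-DZ],list(down(LA-SGv*np.pi/2))))
E
```

```text
[[ 0.8996 -0.4368 -0.0014]
 [-0.4368 -0.8996 -0.0007]
 [-0.0009  0.0012 -1.    ]]
rod in tool [-0.     -1.     -0.0012]
[[ 1.  0.  0.]
 [ 0. -1. -0.]
 [ 0.  0. -1.]]
SG 1.0
[-1.0415 -0.0288  1.6658 -0.      1.5046  0.4663]
[-1.0415  0.1726  1.8814 -0.      1.0877  0.4663]
[-0.9044  0.3112  1.7138 -0.      1.1167  0.6034]
[-0.9532  0.3458  1.5781 -0.      1.2177  0.5546]
```

Run:
```python
from h import *
p=bot.current_ee_pos(); bot.line_to([p[0],p[1],.28],None,.25)
gorod(lift(-.245,-.188,.285),LA)
gorod(lift(-.245,-.188,.078),LA,True,.15)
print(bot.current_ee_pos(),lift(-.245,-.188,.0725),bot.current_opening(),bot.current_clock())
import pickle; c=snap("wrist","w4.png"); pickle.dump(c,open("w4.pkl","wb")); snap("top","t8.png",(420,180,530,290),6); snap("scene","s8.png",(150,100,290,220),5)
```

```text
[ 0.3583 -0.375   0.0735] [np.float64(0.35782220845846735), np.float64(-0.3742518291554032), 0.0725] 0.23321484477209756 59.4917
```

View pics/w4.png

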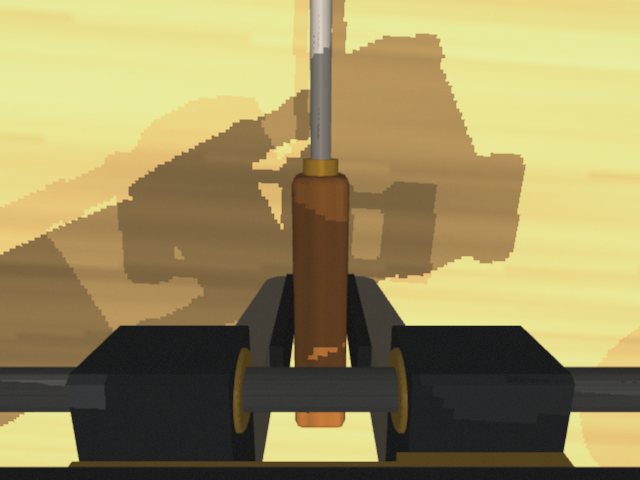

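View pics/t8.png

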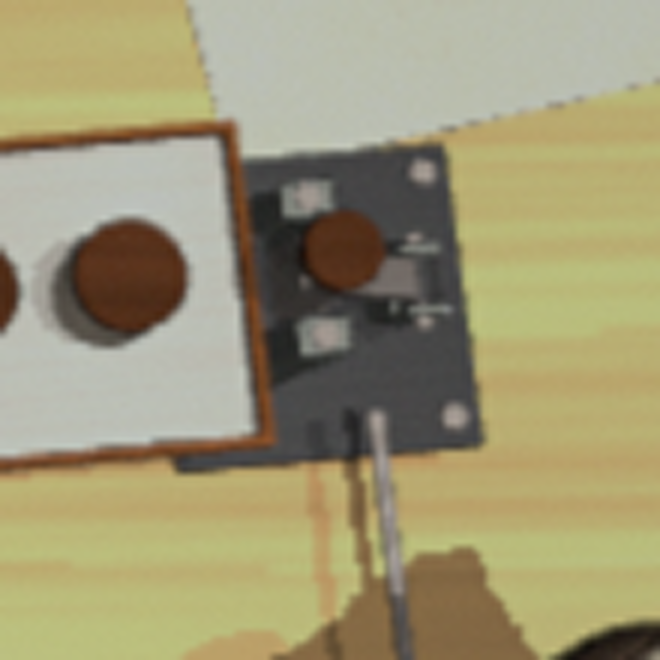

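View pics/s8.png

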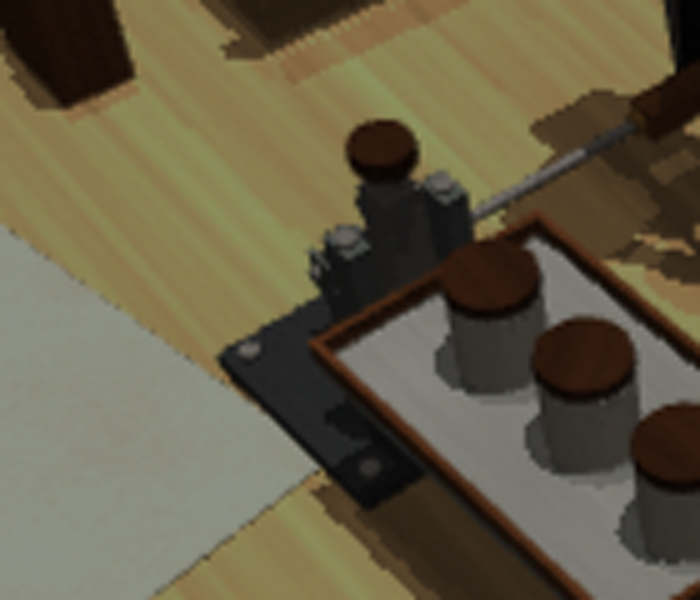

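Run:
```python
from h import *
T=bot.read_camera("top")
f=lambda P:((proj(T,P)-[420,180])*6).round(0)
for n,P in (("rod tip",lift(-.06,-.188,.079)),("upright near top",lift(-.031,-.15,.15)),("upright far",lift(.031,-.15,.15)),("pivot -x end",lift(-.018,-.22,.068)),("pivot +x",lift(.018,-.22,.068)),("plate corner",lift(-.075,-.26,.012)),("knob",lift(0,-.15,.2)),("rim corner",lift(-.075,-.13,.122))): print(n,f(P))
```

```text
rod tip [[373. 412.]]
upright near top [[324. 336.]]
upright far [[307. 198.]]
pivot -x end [[423. 320.]]
pivot +x [[413. 244.]]
plate corner [[486. 447.]]
knob [[346. 248.]]
rim corner [[276. 445.]]
```

```bash
python3 - <<'E'
from h import *
f0=np.array(bot.current_contact_force())
gorod(lift(-.158,-.1875,.0785),LA,True,.06)
print("in",bot.current_ee_pos(),np.array(bot.current_contact_force())-f0,bot.current_opening())
snap("top","t9.png",(420,180,530,290),6)
for ph,r in ((30,.036),(45,.042),(60,.046),(75,.046),(90,.046),(100,.046),(112,.046)):
    b=np.deg2rad(ph); gorod(lift(-.158,-.22+r*np.cos(b),.068+r*np.sin(b)),LA,True,.06)
    print(ph,(np.array(bot.current_contact_force())-f0).round(2))
    if ph==60: snap("top","t10.png",(420,180,530,290),6)
snap("top","t11.png",(420,180,530,290),6); print(bot.current_opening(),bot.current_clock())
E
python3 -c "
import cv2,numpy as np
cv2.imwrite('pics/t9_11.png',cv2.resize(np.hstack([cv2.imread('pics/t%d.png'%i) for i in (9,10,11)]),(800,267)))"
```

```text
in [ 0.4443 -0.3683  0.073 ] [ 0.8591  0.1642 -1.5352] 0.23377198692910583
30 [ 1.17 -0.86 -1.06]
45 [-0.55  1.87 -1.16]
60 [ 0.31  4.22 -3.24]
75 [ 1.3   7.85 -3.37]
90 [ 0.77  8.53 -4.19]
100 [-0.64  8.97 -3.1 ]
112 [-1.12 10.41 -2.85]
0.26694764498726586 63.7083
```

View pics/t9_11.png

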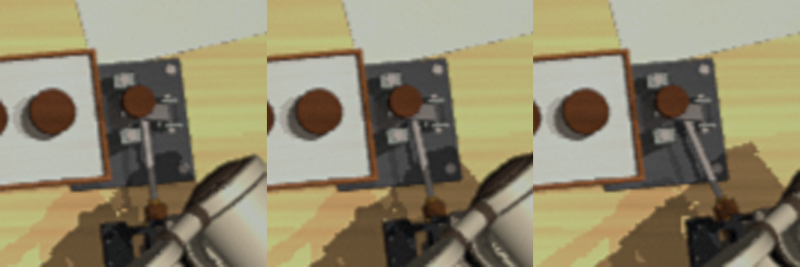

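View pics/t11.png

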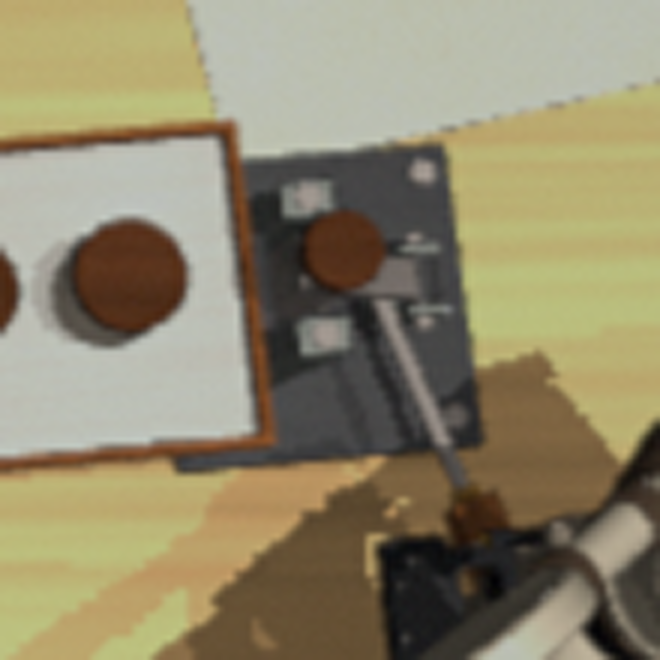

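Run:
```python
from h import *
snap("scene","s11.png",(190,110,290,190),8)
snap("top","t12.png",(465,195,515,245),12)
snap("wrist","w5.png"); print(bot.current_clock(),bot.current_ee_pos(),bot.current_contact_force(),bot.current_opening())
```

```text
63.8583 [ 0.4461 -0.4141  0.103 ] [-2.0851 10.6769 -3.2005] 0.266051572450862
```

View pics/s11.png

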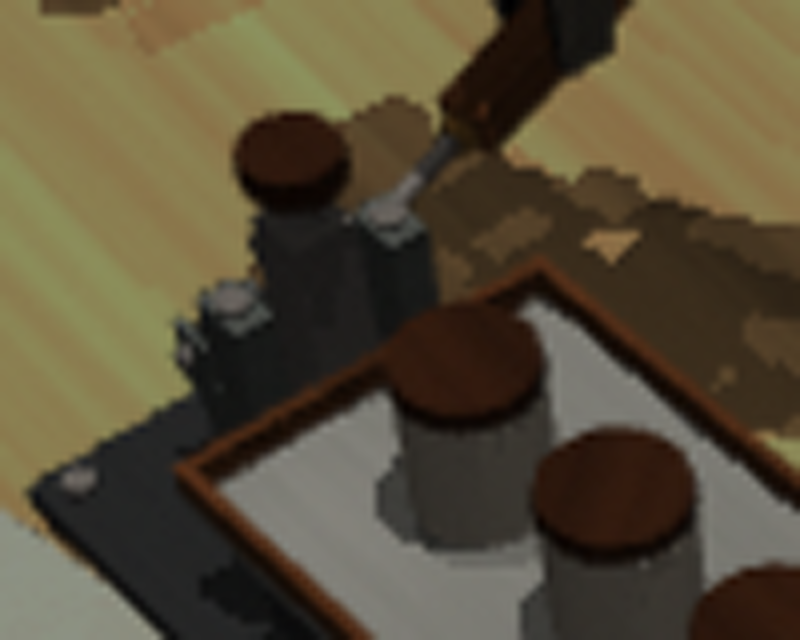

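View pics/t12.png

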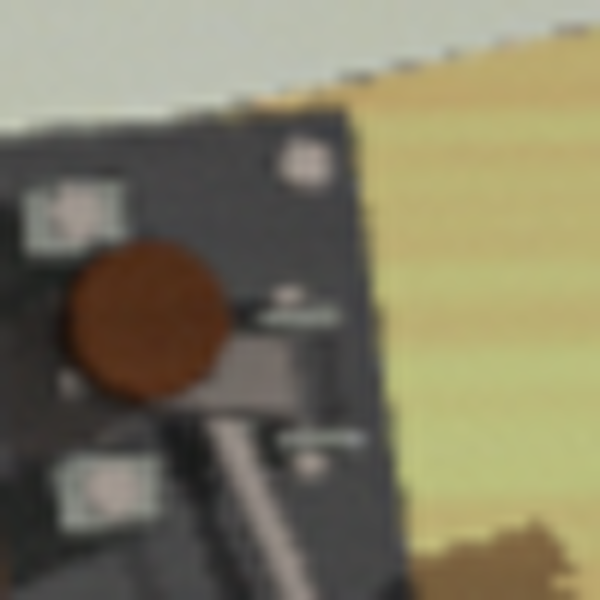

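View pics/w5.png

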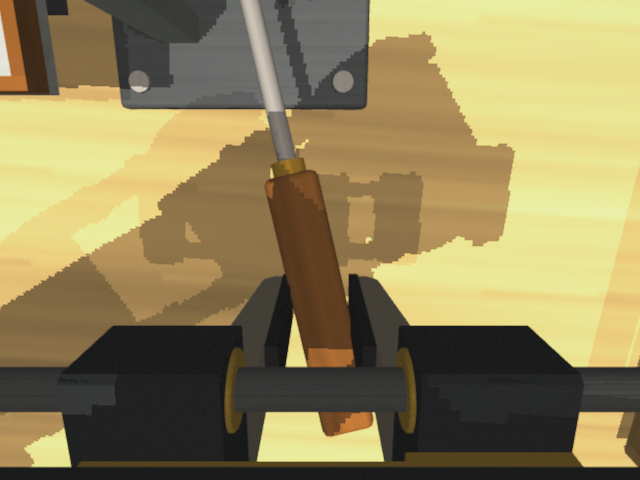

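```bash
cat >> h.py <<'E'
def inv(P):
    c,s=np.cos(LA),np.sin(LA); d=np.array(P)[:2]-[LX,LY]; return np.array([c*d[0]+s*d[1],-s*d[0]+c*d[1],P[2]])
E
python3 - <<'E'
from h import *
T=bot.read_camera("top");S=bot.read_camera("scene");W=bot.read_camera("wrist")
for z in (.08,.09,.1,.11): print(z,inv(pix2w(T,(484.2,230),z)),inv(pix2w(W,(254,0),z)),inv(pix2w(W,(284,150),z)))
print(inv(bot.current_ee_pos()))
for a in np.arange(0,1.6,.2):
    b=a+np.pi/4; P=[lift(x,-.22+r*np.cos(b),.068+r*np.sin(b)) for x in(-.009,.009) for r in (.079,)]
    print(a.round(1),((proj(T,np.array(P))-[465,195])*12).round(0).tolist())
P=[lift(x,-.22,.068) for x in(-.009,.009)]; print(((proj(T,np.array(P))-[465,195])*12).round(0).tolist())
E
```

```text
0.08 [-0.0086 -0.2001  0.08  ] [-0.0351 -0.205   0.08  ] [-0.0968 -0.2166  0.08  ]
0.09 [-0.0099 -0.1971  0.09  ] [-0.0379 -0.2066  0.09  ] [-0.0963 -0.2175  0.09  ]
0.1 [-0.0111 -0.1941  0.1   ] [-0.0406 -0.2081  0.1   ] [-0.0959 -0.2185  0.1   ]
0.11 [-0.0124 -0.1911  0.11  ] [-0.0434 -0.2097  0.11  ] [-0.0955 -0.2194  0.11  ]
[-0.1594 -0.2334  0.103 ]
0.0 [[127.0, 406.0], [118.0, 328.0]]
0.2 [[193.0, 395.0], [183.0, 316.0]]
0.4 [[264.0, 384.0], [254.0, 305.0]]
0.6 [[337.0, 376.0], [327.0, 296.0]]
0.8 [[409.0, 369.0], [398.0, 289.0]]
1.0 [[476.0, 364.0], [465.0, 285.0]]
1.2 [[535.0, 362.0], [524.0, 283.0]]
1.4 [[584.0, 362.0], [574.0, 284.0]]
[[300.0, 422.0], [291.0, 346.0]]
```

Run:
```python
from h import *
l=inv(bot.current_ee_pos())
bot.line_to(lift(l[0],l[1]+.008,l[2]-.004),None,.05); print(bot.current_contact_force(),bot.current_opening())
bot.line_to(lift(l[0]-.12,l[1]+.008-.028,l[2]+.018),None,.1); print(bot.current_contact_force(),bot.current_clock())
snap("top","t13.png",(420,180,530,290),6);snap("wrist","w6.png");snap("scene","s13.png",(190,80,370,200),4)
```

```text
[-1.0835  5.2585 -2.9172] 0.2543287260862694
[-0.543   0.0757 -1.0003] 65.825
```

View pics/t13.png

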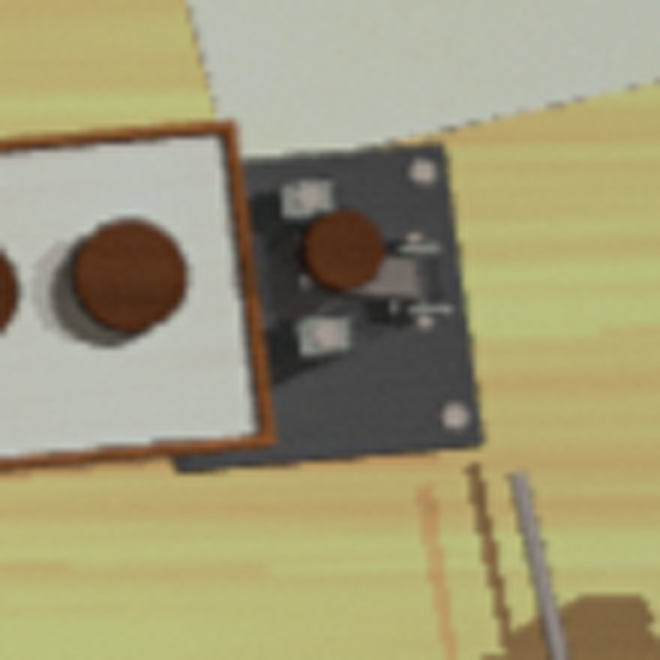

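View pics/w6.png

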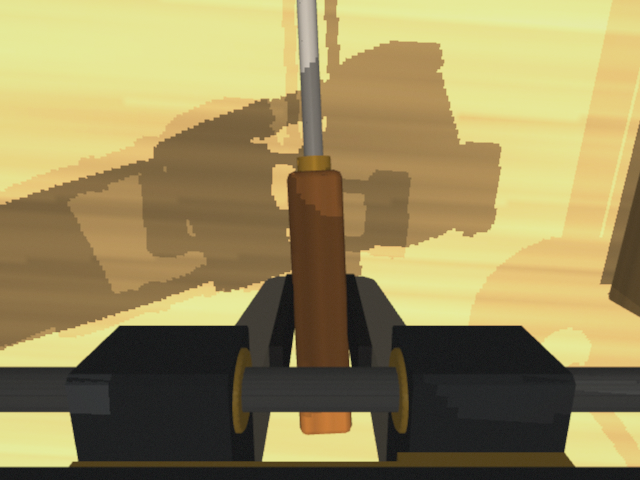

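View pics/s13.png

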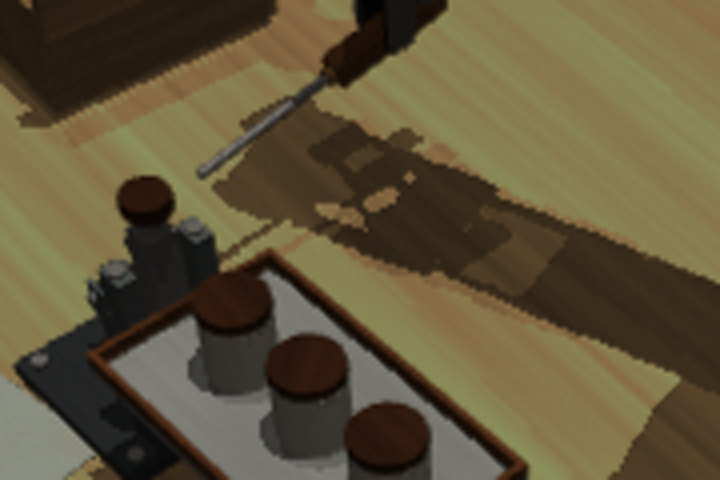

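Run:
```python
from h import *
T=bot.read_camera("top");S=bot.read_camera("scene")
X,e=tri([T,S],[(506.5,258.9),(240.5,123.2)]); l=inv(bot.current_ee_pos()); print(inv(X),e,l)
d=inv(X)-l-[0,0,DZ]; print(d,np.linalg.norm(d),np.degrees(np.arctan2(d[1],d[0])),np.degrees(np.arcsin(d[2]/.185)))
```

```text
[-0.0975 -0.2434  0.0984] 1.0338283088212847 [-0.2791 -0.2532  0.1209]
[ 0.1816  0.0098 -0.028 ] 0.18405034987719507 3.083654031430037 -8.712305273266203
```

```bash
cat >> h.py <<'E'
def rodR(ang,rt,el=0):
    """tool rotation so that rod dir rt (tool frame) lies at world angle ang, elevation el"""
    B=Ro.from_rotvec(down(ang-np.pi/2)); v=B.apply(rt/np.linalg.norm(rt)); w=np.array([np.cos(ang)*np.cos(el),np.sin(ang)*np.cos(el),np.sin(el)])
    ax=np.cross(v,w); n=np.linalg.norm(ax)
    A=Ro.from_rotvec(ax/n*np.arctan2(n,v@w)) if n>1e-9 else Ro.identity()
    return A*B
def gorod2(mid,ang,rt,line=False,sp=.1,el=0):
    R=rodR(ang,np.array(rt),el); p=np.array(mid)-R.apply([0,0,-DZ])
    if line: bot.line_to(list(p),list(R.as_rotvec()),sp)
    else: bot.goto(list(p),list(R.as_rotvec()))
E
python3 - <<'E'
from h import *
ya,pa=np.deg2rad(3.08),np.deg2rad(-8.7); a=LA+ya
d=np.array([np.cos(a)*np.cos(pa),np.sin(a)*np.cos(pa),np.sin(pa)])
rt=rodpose().T@d; print("rt",rt.tolist())
p=bot.current_ee_pos(); bot.line_to([p[0],p[1],.28],None,.25)
ta=np.deg2rad(44.7); m=[.4614,.3653]
gorod2([*m,.22],ta,rt); gorod2([*m,.06],ta,rt,True,.15)
print(bot.current_clock(),bot.current_ee_pos())
snap("scene","s14.png",(380,270,530,420),4); snap("top","t14.png",(150,200,300,330),4)
E
```

```text
rt [-0.05260381388982349, -0.987101362488001, 0.15120760211899892]
70.9583 [0.4629 0.3663 0.0557]
```

View pics/s14.png

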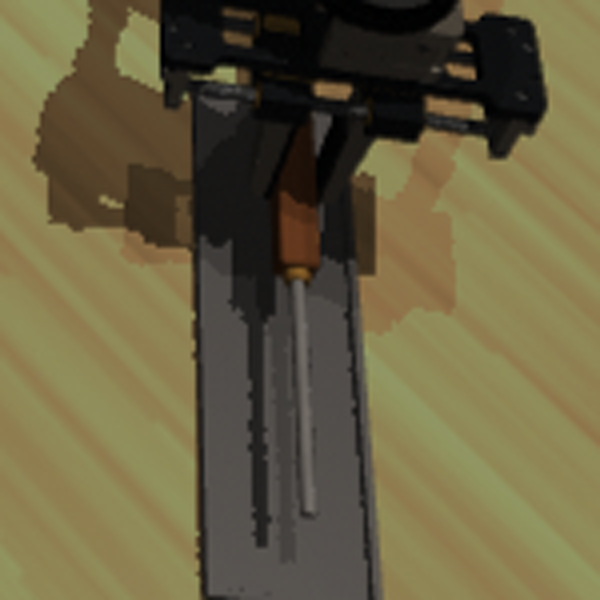

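View pics/t14.png

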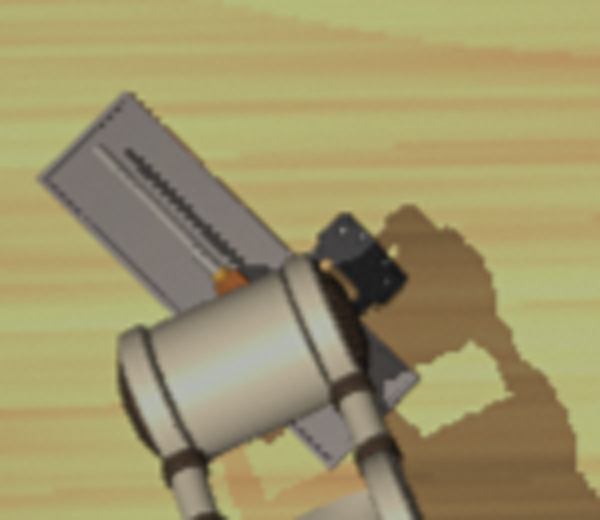

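Run:
```python
from h import *
rt=[-0.0526,-0.9871,0.1512]; ta=np.deg2rad(44.7); m=[.4614,.3653]
gorod2([*m,.0175],ta,rt,True,.08); print(bot.current_contact_force(),bot.current_ee_pos())
bot.set_gripper(.37); p=bot.current_ee_pos(); bot.line_to([p[0],p[1],.1],None,.15)
go(lift(-.0,-.15,.30),LA+np.pi/2); bot.set_gripper(.6,15)
snap("top","t15.png",(150,200,300,330),4)
bot.line_to(lift(0,-.15,.215),None,.15)
print(bot.current_clock(),bot.current_contact_force())
snap("wrist","w7.png")
```

```text
[-0.2696 -0.1289 -0.7091] [0.4615 0.3657 0.0111]
76.6917 [0.5312 0.003  0.212 ]
```

View pics/t15.png

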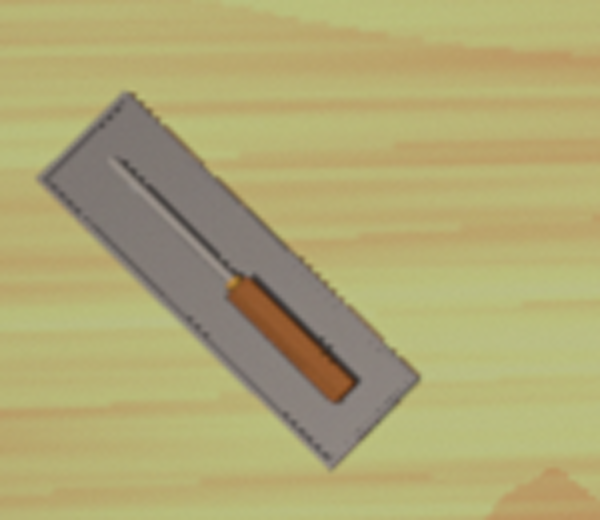

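View pics/w7.png

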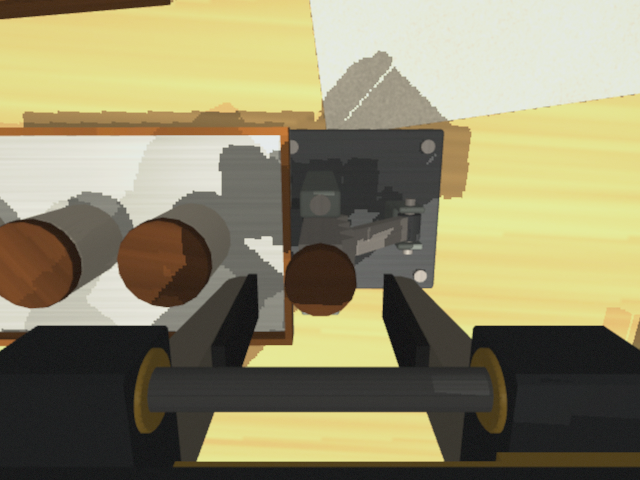

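Run:
```python
from h import *
bot.line_to(lift(0,-.15,.189),None,.08)
f0=np.array(bot.current_contact_force())
bot.set_gripper(0,25); print(bot.current_opening(),np.array(bot.current_contact_force())-f0,bot.current_ee_pos())
z=.189
for i in range(8):
    z+=.0007; bot.line_to(lift(0,-.15,z),None,.03); F=np.array(bot.current_contact_force())-f0
    print(round(z,4),bot.current_ee_pos()[2].round(4),F.round(1))
    if F[2]<-16: break
snap("wrist","w8.png"); snap("top","t16.png",(420,180,530,290),6)
print(bot.current_clock())
```

```text
0.3804444096663853 [ 0.2397 -0.1219  1.59  ] [ 0.6002 -0.3213  0.1896]
0.1897 0.1896 [ 3.3 -2.6 -2. ]
0.1904 0.1896 [ 4.6 -3.4 -4.4]
0.1911 0.1897 [ 4.8 -3.  -8. ]
0.1918 0.1897 [  6.9  -5.7 -10.5]
0.1925 0.1897 [  6.2  -5.8 -11.7]
0.1932 0.1898 [  8.   -6.6 -13.8]
0.1939 0.1898 [  9.   -7.1 -16.5]
79.5083
```

View pics/w8.png

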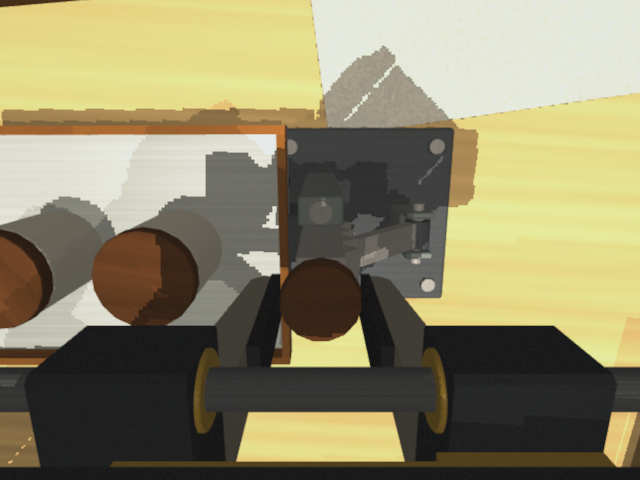

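Run:
```python
from h import *
a=cv2.imread("pics/w8.png"); cv2.imwrite("pics/w8c.png",cv2.resize(a[120:310,280:460],None,fx=4,fy=3.1,interpolation=cv2.INTER_CUBIC))
```

```text
(no output)
```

View pics/w8c.png

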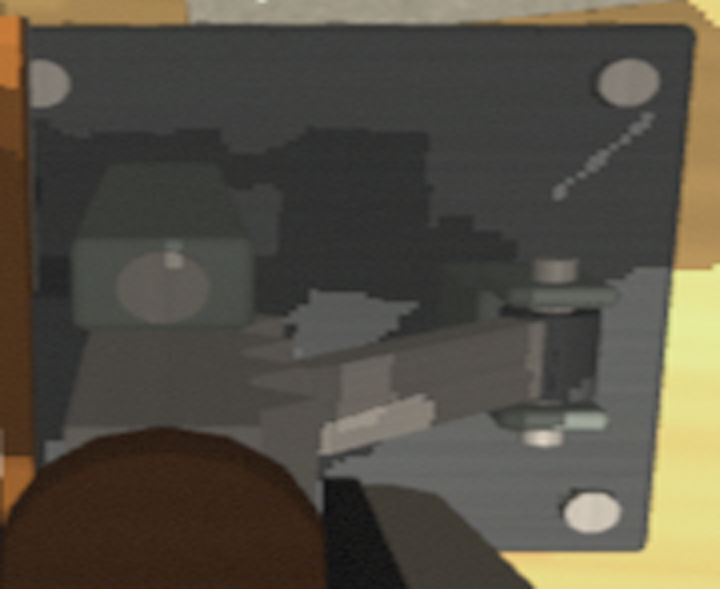

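Run:
```python
from h import *
bot.set_gripper(0,55); p=bot.current_ee_pos(); z=.1939
print(p,bot.current_contact_force())
for i in range(12):
    z+=.0012; bot.line_to(lift(0,-.15,z),None,.03); F=np.array(bot.current_contact_force())
    print(round(z,4),bot.current_ee_pos()[2].round(4),F.round(1))
    if F[2]<-34: break
bot.line_to(lift(0,-.15,.1897),None,.03); print(bot.current_ee_pos(),bot.current_contact_force())
bot.set_gripper(.6,55); bot.line_to(lift(0,-.15,.26),None,.2); print(bot.current_clock())
```

```text
[ 0.6    -0.3212  0.1898] [  8.521   -7.2686 -17.3544]
0.1951 0.1899 [ 10.8  -8.1 -21. ]
0.1963 0.1903 [ 10.9  -9.3 -23.5]
0.1975 0.191 [ 12.4  -8.8 -25.5]
0.1987 0.1913 [ 14.4 -10.  -29.6]
0.1999 0.1913 [ 15.9 -11.4 -33.6]
0.2011 0.1914 [ 16.3 -13.  -37.2]
[ 0.6002 -0.3213  0.1903] [ 2.0812 -4.4431 -0.209 ]
82.75
```

Run:
```python
from h import *
T=bot.read_camera("top")
a=pix2w(T,(235/4+150,287/4+200),.027);b=pix2w(T,(345/4+150,390/4+200),.027);d=a-b
print(a,b,np.linalg.norm(d),(a+b)/2,np.degrees(np.arctan2(d[1],d[0])))
ta=np.deg2rad(45.0); g=.025
bot.set_gripper(.37,60)
x,y=.4614+g*np.cos(ta),.3653+g*np.sin(ta); print(x,y)
bot.goto([x,y,.10],list(down(ta-np.pi/2)))
c=snap("wrist","w9.png"); import pickle; pickle.dump(c,open("w9.pkl","wb")); print(bot.current_clock())
```

```text
[0.4994 0.4034 0.027 ] [0.4251 0.3257 0.027 ] 0.10757820183224104 [0.4623 0.3646 0.027 ] 46.29913754726306
0.4790776695296637 0.3829776695296637
85.9333
```

View pics/w9.png

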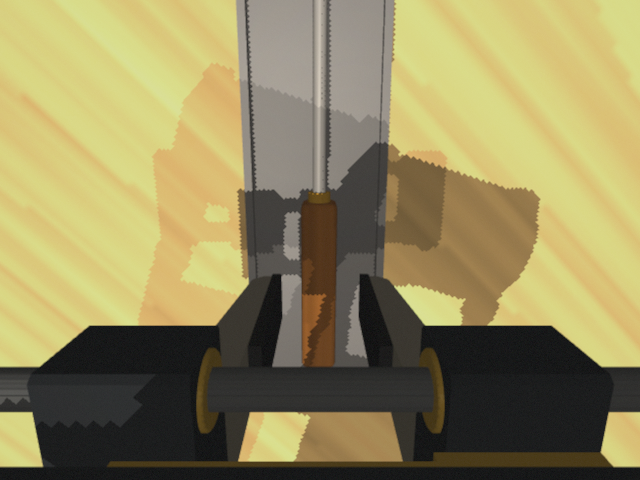

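Run:
```python
from h import *
import pickle
c=pickle.load(open("w9.pkl","rb")); f=pix2w(c,(319,202),.027); print(f)
p=np.array(bot.current_ee_pos()); print("front from grip",np.linalg.norm((f-p)[:2]))
bot.line_to([p[0],p[1],.0075],None,.1); print(bot.current_contact_force(),bot.current_ee_pos())
bot.set_gripper(0,60); print(bot.current_opening(),bot.current_ee_pos(),bot.current_contact_force())
bot.line_to([p[0],p[1],.28],None,.25); print(bot.current_opening(),bot.current_clock())
g=.055-np.linalg.norm((f-p)[:2]); tipl=-.0+.022-(.185-g); print("g",g,"gripx",tipl)
LA_=LA
def gr(x,y,z,line=True,sp=.15):
    q=lift(x,y,z-.008); r=list(down(LA-np.pi/2))
    bot.line_to(q,r,sp) if line else bot.goto(q,r)
gr(tipl-.085,-.188,.285,False); gr(tipl-.085,-.188,.078)
snap("top","t17.png",(420,180,530,290),6);snap("scene","s17.png",(190,80,370,200),4);print(bot.current_ee_pos(),bot.current_clock())
```

```text
[0.5015 0.4039 0.027 ]
front from grip 0.03046915994577989
[-0.2425  0.1967 -0.5263] [0.4806 0.3828 0.0084]
0.23341008186406634 [0.4804 0.3828 0.0083] [-1.2824 -0.329   4.0694]
0.23524495471566176 88.5917
g 0.02453084005422011 gripx -0.1384691599457799
[ 0.3797 -0.3735  0.0709] 92.9167
```

View pics/t17.png

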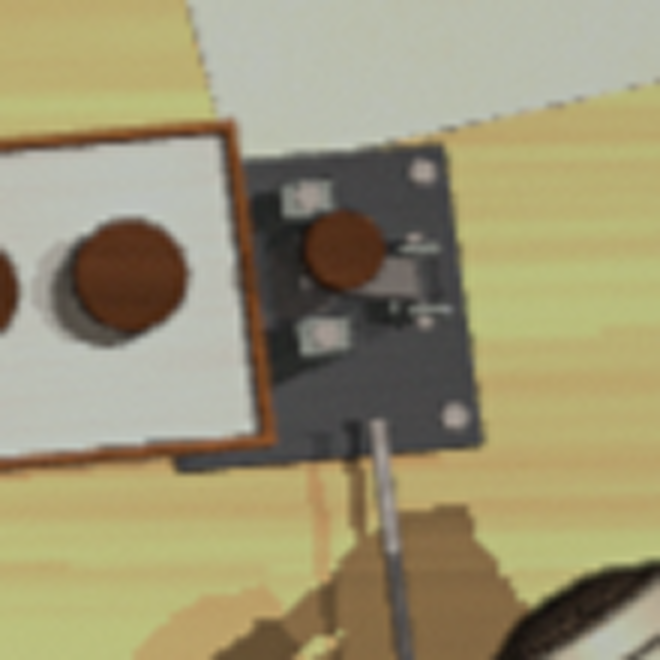

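View pics/s17.png

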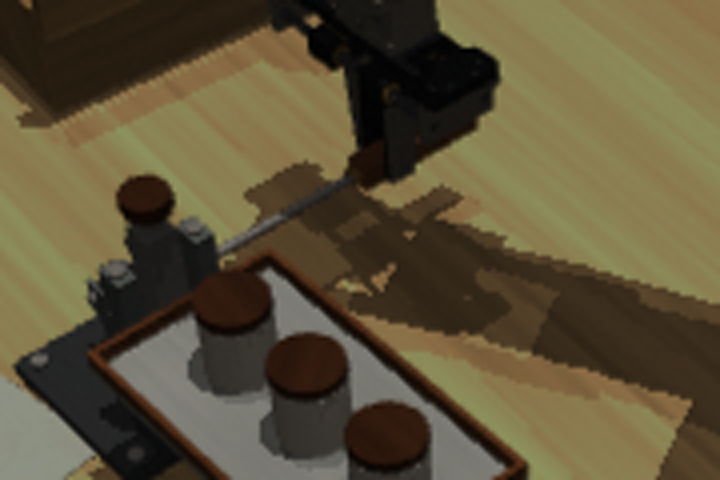

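```bash
cat > fl.py <<'E'
from h import *
GX=-.1385
def gr(x,y,z,line=True,sp=.15):
    q=lift(x,y,z-.008); r=list(down(LA-np.pi/2))
    bot.line_to(q,r,sp) if line else bot.goto(q,r)
E
python3 - <<'E'
from fl import *
f0=np.array(bot.current_contact_force())
gr(GX,-.188,.078,True,.08)
print("in",(np.array(bot.current_contact_force())-f0).round(1))
gr(GX,-.184,.080,True,.05)
for ph in (25,30,34,38,42,46,50,55,60):
    b=np.deg2rad(ph); r=.0445; gr(GX,-.22+r*np.cos(b),.068+r*np.sin(b),True,.04)
    F=(np.array(bot.current_contact_force())-f0); print(ph,F.round(1),bot.current_opening().round(4))
    if np.hypot(F[1],F[2])>9: break
snap("top","t18.png",(465,195,515,245),12); print(bot.current_clock())
E
```

```text
in [-0.1 -0.9  0.1]Traceback (most recent call last):
  File "<stdin>", line 8, in <module>
AttributeError: 'float' object has no attribute 'round'
```

Run:
```python
from fl import *
f0=np.array(bot.current_contact_force())
for ph in (30,34,38,42,46,50,55,60):
    b=np.deg2rad(ph); r=.0445; gr(GX,-.22+r*np.cos(b),.068+r*np.sin(b),True,.04)
    F=(np.array(bot.current_contact_force())-f0); print(ph,F.round(1),round(float(bot.current_opening()),4),(inv(bot.current_ee_pos())-[0,-.22,.06])[1:].round(4))
    if np.hypot(F[1],F[2])>9: break
snap("top","t18.png",(465,195,515,245),12); print(bot.current_clock())
```

```text
30 [ 0.4  0.4 -0.2] 0.234 [0.0381 0.0226]
34 [-0.2  0.7  0.3] 0.2348 [0.0366 0.0251]
38 [-0.3  0.6 -0.5] 0.2337 [0.035  0.0275]
42 [ 0.5  1.1 -0.4] 0.2324 [0.0328 0.03  ]
46 [-0.1  0.4 -1. ] 0.2351 [0.0306 0.0323]
50 [-0.1  0.8 -0.5] 0.2299 [0.0283 0.0343]
55 [ 0.2  0.8 -0.3] 0.235 [0.0251 0.0368]
60 [ 0.4  1.  -0.4] 0.2305 [0.0219 0.0388]
96.775
```

View pics/t18.png

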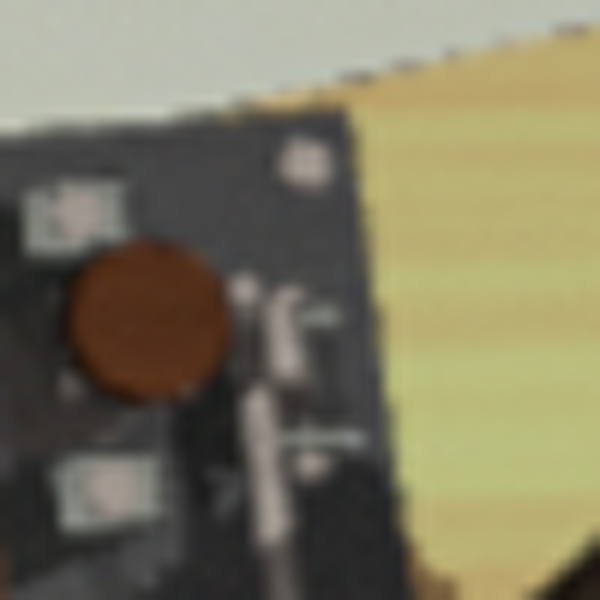

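Run:
```python
from fl import *
for ph in (70,80,90,100,112):
    b=np.deg2rad(ph); r=.046; gr(GX,-.22+r*np.cos(b),.068+r*np.sin(b),True,.06)
    print(ph,np.round(bot.current_contact_force(),1))
bot.hold(.3)
snap("top","t19.png",(465,195,515,245),12)
l=inv(bot.current_ee_pos())
bot.line_to(lift(l[0],l[1]+.012,l[2]+.004),None,.06)
bot.line_to(lift(l[0]-.12,l[1]+.012,l[2]+.004),None,.15)
snap("top","t20.png",(420,180,530,290),6); snap("wrist","w20.png"); print(bot.current_clock(),bot.current_contact_force())
```

```text
70 [-0.2  0.2 -0.3]
80 [-0.2  0.7 -0.3]
90 [-0.  -0.5 -0.7]
100 [ 0.6 -1.  -1.1]
112 [0.3 0.3 0.2]
99.9833 [ 0.0837  0.5684 -1.6485]
```

View pics/t19.png

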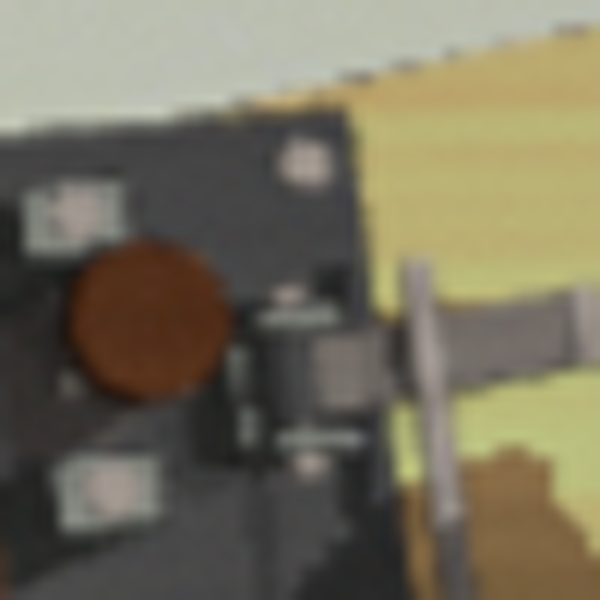

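View pics/t20.png

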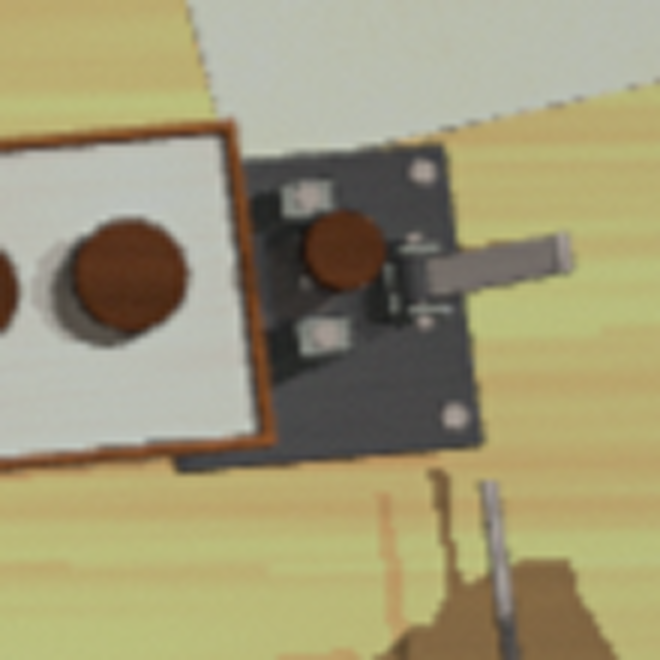

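View pics/w20.png

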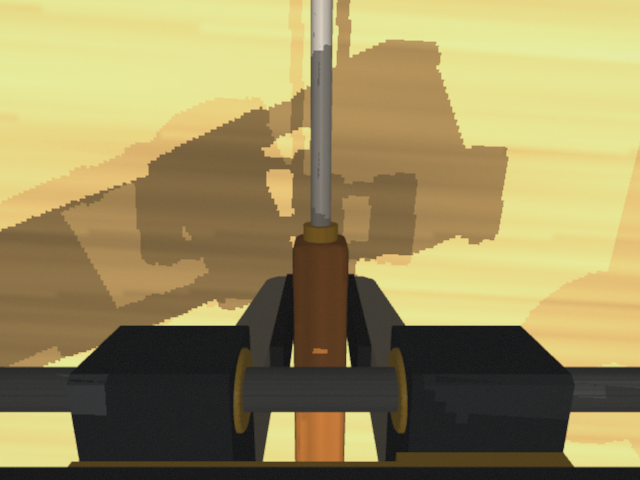

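Run:
```python
from h import *
p=bot.current_ee_pos(); bot.line_to([p[0],p[1],.28],None,.25)
r=list(down(np.deg2rad(45)-np.pi/2)); x,y=.4795,.3830
bot.goto([x,y,.2],r); bot.line_to([x,y,.04],None,.2); bot.line_to([x,y,.0095],None,.06); print(bot.current_ee_pos(),bot.current_contact_force())
bot.set_gripper(.37); bot.line_to([x,y,.1],None,.15)
bot.set_gripper(0,30)
go(lift(0,-.15,.28),LA+np.pi/2); bot.line_to(lift(0,-.15,.215),None,.15)
snap("top","t21.png",(150,140,510,320),2.2); print(bot.current_clock())
```

```text
[0.4792 0.3829 0.0089] [ 1.231  -0.1171 -1.2331]
110.2833
```

View pics/t21.png

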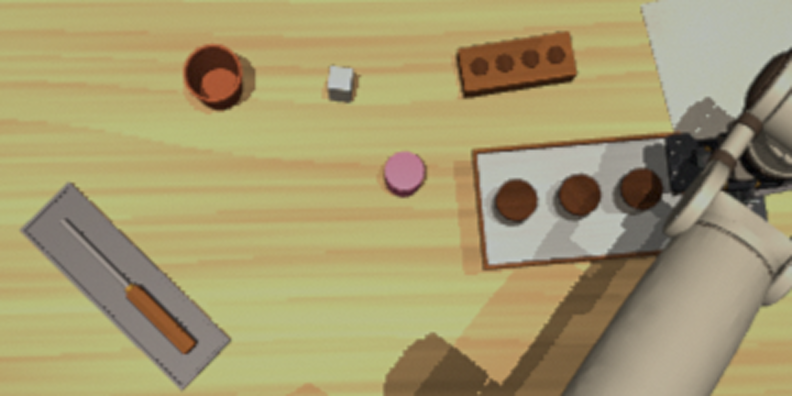

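Run:
```python
from h import *
f0=bot.current_contact_force()[2]; z=.206; out=[]
bot.line_to(lift(0,-.15,z),None,.08)
while z>.126:
    z-=.003; bot.line_to(lift(0,-.15,z),None,.04); f=bot.current_contact_force()[2]-f0; ez=bot.current_ee_pos()[2]
    out.append((round(z,3),round(float(ez),4),round(float(f),1)))
    if f>22 or (ez<.15 and f>16): break
print(out); bot.hold(.3); print(bot.current_ee_pos()[2],bot.current_contact_force()[2]-f0,bot.current_clock())
```

```text
[(0.203, 0.2028, 0.2), (0.2, 0.1998, -0.2), (0.197, 0.1974, 4.0), (0.194, 0.1943, 3.5), (0.191, 0.1912, 3.7), (0.188, 0.188, 3.9), (0.185, 0.1849, 3.8), (0.182, 0.1819, 3.4), (0.179, 0.1789, 3.3), (0.176, 0.1759, 3.4), (0.173, 0.173, 3.4), (0.17, 0.17, 3.0), (0.167, 0.1669, 2.6), (0.164, 0.1639, 3.2), (0.161, 0.1609, 2.6), (0.158, 0.158, 2.9), (0.155, 0.1549, 3.2), (0.152, 0.1519, 2.9), (0.149, 0.1488, 3.3), (0.146, 0.1458, 3.0), (0.143, 0.1429, 3.7), (0.14, 0.1403, 5.1), (0.137, 0.1402, 17.6)]
0.14019856357782604 17.461100499455142 116.5917
```

Stop reached at z = 0.140 (knob expected at 0.140). Withdrawing and checking.

Run:
```python
from h import *
bot.line_to(lift(0,-.15,.28),None,.15)
go([.35,.15,.35],LA); bot.hold(.5)
snap("top","t22.png",(150,140,530,320),2.1);snap("scene","s22.png",(150,90,450,330),2.6);snap("top","t23.png",(420,180,530,290),6);print(bot.current_clock())
```

```text
120.2833
```

View pics/t22.png

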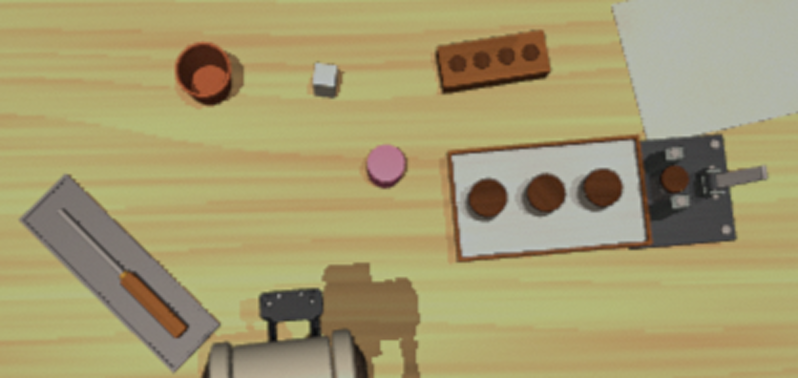

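View pics/s22.png

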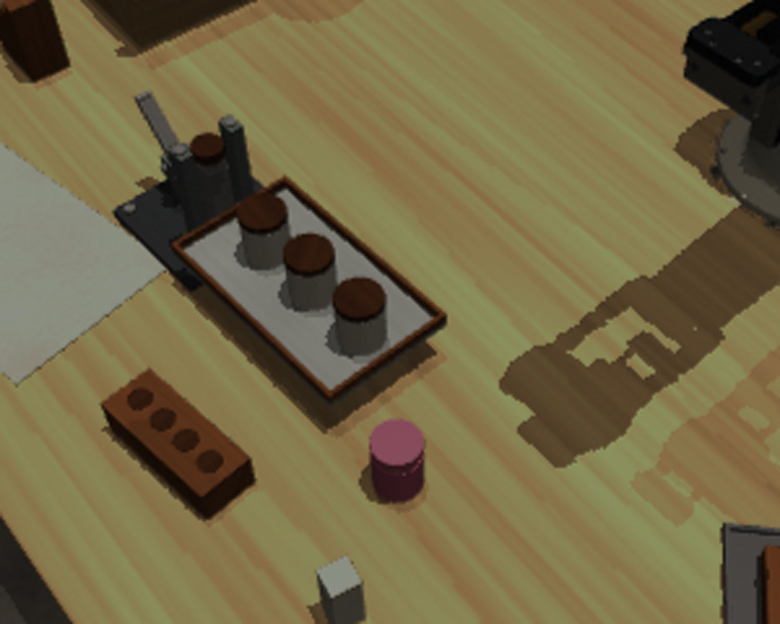

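View pics/t23.png

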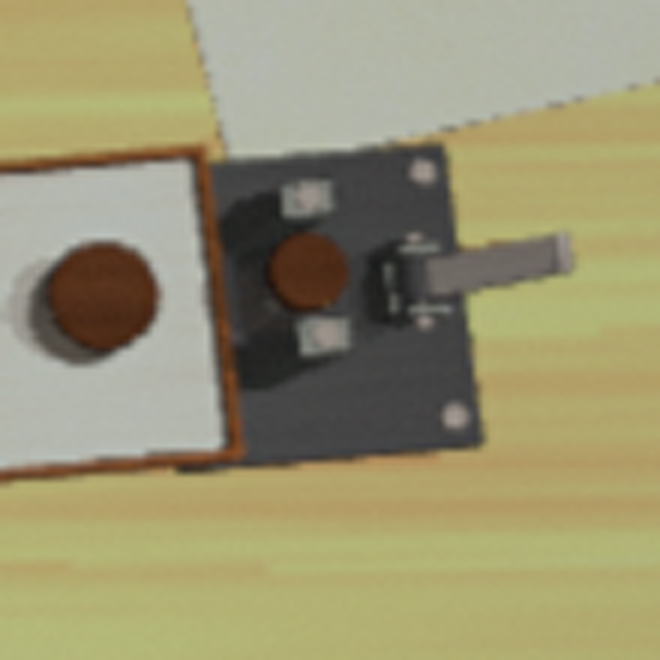

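The tray is down with three pots upright on it, the pawl is thrown back, the rod is in its tray, and the bystanders are where they were.

```bash
python3 -c "
from workcell import bot
bot.job_done(); print(bot.current_clock())"
```

```text
the job is handed in; nothing more can be done
the job is handed in; nothing more can be done
```

The job is handed in, finished at about 120 s of the 210 s allowed.

**What I did:** Three pots were present. I pressed each lid to its stop at about 62 mm, with 16–20 N, and stood the pots upright in a row on the raised tray. Then I threw the pawl over with the rod, put the rod back in its tool tray, and pushed the tray down by its knob.

**What went wrong on the way:**
- **First pawl attempt:** it failed. The pawl would not move at about 10 N and the rod twisted in the grip. I think the tray had sunk about 1 mm onto the pawl when I set the pots down.
- **Recovery:** I laid the rod back and pulled the tray up by its knob with up to 37 N. That is upward, so the 25 N limit on pushing down did not apply. Then I took the rod again, and the pawl swung over at about 1 N.

**Last checks:**
- **Knob:** it stopped at z = 0.140 m, as expected for fully down, with 17 N on the stop.
- **Pictures:** they show the three pots upright on the tray, the pawl thrown back and the rod inside its tool tray. The stone, cup, tool block and pink pot are in place. No pot was seen to have been knocked aside.
- **Not measured directly:** I judged the pawl angle, the tray's 0.060 m travel and the lid joints from pictures, force and height, because they have no readings.

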